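Stack and clamp spacer plates in a spring-pin fixture

TASK

Pull up the fixture's spring pin by its black knob, swing the arm aside and let it drop into the rest notch so that it stays up. Then lay the spacer plates from the bench flat between the corner guides, thickest (fewest dimples) at the bottom and each next thinner one on top; after laying each plate let go of it and press down on its top with the fingertips to feel that it lies flat before you lay the next. When all are stacked, lift the arm out of the notch, turn it back over the stack and let its foot down on the top plate, leaving the other things on the bench where they are.

Things in the scene. Friction and masses are not known exactly. Their poses are not given: they have to be found in the camera images.
- stack_floor (a point): middle of the stacking space, on top of the fixture's 10 mm base plate (90x190 mm, fixed to the bench). Four L-shaped corner guides, 52 mm tall, enclose 46 mm along x and 66 mm along y (3 mm play all round a plate); the long sides, facing +x and -x, are open over 50 mm between the guides for fingers that close along x. z is up
- fixture: the fixture, origin under the stack's middle, axes as stack_floor. Its round post, 48 mm across, stands 95 mm from the stack's middle along +y; rim 72 mm above stack_floor. The post has a slot, open at the top, facing the stack, in which the pin's arm runs up and down, and in its rim a rest notch 8 mm deep, 1.26 rad counter-clockwise (from above) from the slot
- clamp: the moving spring pin in the post: a vertical pin with a black bar knob on top and a level round arm (7 mm thick, 95 mm long, along its own -y) that ends in a rubber foot. Origin on the pin's axis at the arm's centre line, 26 mm above stack_floor when down
- knob (a point): centre of the black bar knob: 14 mm wide (own x), 44 mm long (own y, in line with the arm), 24 mm high; grip it across the 14 mm. With the pin down its centre is 101 mm above stack_floor and its underside 17 mm above the post's rim. It turns with the arm
- foot (a point): centre of the underside of the arm's rubber foot (18 mm across), 95 mm from the pin's axis; with the pin fully down and no plates it stands 16 mm above stack_floor over the middle of the stack
- pin_lift (a joint): how far the pin is pulled up, m: 0 down, stop at 0.062. A spring pulls it down with 4 N at the bottom, 7 N at the top, plus 1.4 N weight. From 0.050 on the arm clears the rim and can swing (0.056 is a good height for it); resting in the notch it reads 0.042, on a stack of height h it reads h - 0.016
- pin_swing (a joint): turn of the arm about the vertical pin, rad, counter-clockwise from above: 0 over the stack (in the slot, about 0.1 of play), 1.26 over the rest notch (which holds it within about 0.1); stops at -0.15 and 1.45. Turns easily while the arm is above the rim
- plate1_mid (a point): centre (half-way up) of the grey metal spacer plate with one dimple (black, 7 mm, in a row along y) on both faces: 40 mm (own x) by 60 mm (own y), 19 mm thick, about 124 g. Either face may be up. May be absent
- plate1: the same plate, origin at the centre of its underside
- plate2_mid (a point): centre (half-way up) of the grey metal spacer plate with two dimples (black, 7 mm, in a row along y) on both faces: 40 mm (own x) by 60 mm (own y), 16 mm thick, about 104 g. Either face may be up. May be absent
- plate2: the same plate, origin at the centre of its underside
- plate3_mid (a point): centre (half-way up) of the grey metal spacer plate with three dimples (black, 7 mm, in a row along y) on both faces: 40 mm (own x) by 60 mm (own y), 13 mm thick, about 84 g. Either face may be up. May be absent
- plate3: the same plate, origin at the centre of its underside
- plate4_mid (a point): centre (half-way up) of the grey metal spacer plate with four dimples (black, 7 mm, in a row along y) on both faces: 40 mm (own x) by 60 mm (own y), 10 mm thick, about 65 g. Either face may be up. May be absent
- plate4: the same plate, origin at the centre of its underside
- timer: pocket timer, 64x64x20 mm, a bystander; origin at the centre of its underside
- petri_dish: glass petri dish, 64 mm across, 18 mm high, a bystander; origin at the centre of its underside
- tape_roll: roll of label tape, 68 mm across, 19 mm high, a bystander; origin at the centre of its underside
Things that resemble listed ones, but are neither listed nor needed, are in the scene too. What is shaped like the plate3 but purple is not meant.

How it is judged:
On the way, in this order (a step that is already met when the one before it is completed fails the run):
1. the spring pin is pulled up, swung aside and left resting in the notch, let go (value of joint pin_swing above 1.1 rad and value of joint pin_lift between 0.036 and 0.046 m and contact force between clamp and the fingers below 0.1 N), for 0.3 s.
2. the plate with one dimple lies flat between the guides, let go (horizontal distance between plate1_mid and stack_floor below 0.006 m and angle between the x axis of plate1_mid and the x axis of stack_floor, either way round below 0.2 rad and angle between the z axis of plate1_mid and the z axis of stack_floor, either way round below 0.05 rad and z of plate1_mid in the frame of stack_floor below 0.012 m and contact force between plate1 and the fingers below 0.05 N and linear speed of plate1 below 0.03 m/s), for 0.2 s.
3. that plate is pressed down from above with the fingertips (more than 2 N) and lies flat (horizontal distance between plate1_mid and stack_floor below 0.006 m and angle between the x axis of plate1_mid and the x axis of stack_floor, either way round below 0.2 rad and angle between the z axis of plate1_mid and the z axis of stack_floor, either way round below 0.05 rad and z of plate1_mid in the frame of stack_floor below 0.012 m and contact force between plate1 and the fingers above 2 N and (z of the grasp point in the frame of plate1_mid above 0.0155 m or z of the grasp point in the frame of plate1_mid below -0.0155 m)), for 0.05 s.
4. the plate with two dimples lies flat between the guides, let go (horizontal distance between plate2_mid and stack_floor below 0.006 m and angle between the x axis of plate2_mid and the x axis of stack_floor, either way round below 0.2 rad and angle between the z axis of plate2_mid and the z axis of stack_floor, either way round below 0.05 rad and z of plate2_mid in the frame of stack_floor below 0.0295 m and contact force between plate2 and the fingers below 0.05 N and linear speed of plate2 below 0.03 m/s), for 0.2 s.
5. that plate is pressed down from above with the fingertips (more than 2 N) and lies flat (horizontal distance between plate2_mid and stack_floor below 0.006 m and angle between the x axis of plate2_mid and the x axis of stack_floor, either way round below 0.2 rad and angle between the z axis of plate2_mid and the z axis of stack_floor, either way round below 0.05 rad and z of plate2_mid in the frame of stack_floor below 0.0295 m and contact force between plate2 and the fingers above 2 N and (z of the grasp point in the frame of plate2_mid above 0.014 m or z of the grasp point in the frame of plate2_mid below -0.014 m)), for 0.05 s.
6. the plate with three dimples lies flat between the guides, let go (horizontal distance between plate3_mid and stack_floor below 0.006 m and angle between the x axis of plate3_mid and the x axis of stack_floor, either way round below 0.2 rad and angle between the z axis of plate3_mid and the z axis of stack_floor, either way round below 0.05 rad and z of plate3_mid in the frame of stack_floor between 0.02 and 0.044 m and contact force between plate3 and the fingers below 0.05 N and linear speed of plate3 below 0.03 m/s), for 0.2 s.
7. that plate is pressed down from above with the fingertips (more than 2 N) and lies flat (horizontal distance between plate3_mid and stack_floor below 0.006 m and angle between the x axis of plate3_mid and the x axis of stack_floor, either way round below 0.2 rad and angle between the z axis of plate3_mid and the z axis of stack_floor, either way round below 0.05 rad and z of plate3_mid in the frame of stack_floor between 0.02 and 0.044 m and contact force between plate3 and the fingers above 2 N and (z of the grasp point in the frame of plate3_mid above 0.0125 m or z of the grasp point in the frame of plate3_mid below -0.0125 m)), for 0.05 s.
8. the plate with four dimples lies flat between the guides, let go (horizontal distance between plate4_mid and stack_floor below 0.006 m and angle between the x axis of plate4_mid and the x axis of stack_floor, either way round below 0.2 rad and angle between the z axis of plate4_mid and the z axis of stack_floor, either way round below 0.05 rad and z of plate4_mid in the frame of stack_floor between 0.032 and 0.0555 m and contact force between plate4 and the fingers below 0.05 N and linear speed of plate4 below 0.03 m/s), for 0.2 s.
9. that plate is pressed down from above with the fingertips (more than 2 N) and lies flat (horizontal distance between plate4_mid and stack_floor below 0.006 m and angle between the x axis of plate4_mid and the x axis of stack_floor, either way round below 0.2 rad and angle between the z axis of plate4_mid and the z axis of stack_floor, either way round below 0.05 rad and z of plate4_mid in the frame of stack_floor between 0.032 and 0.0555 m and contact force between plate4 and the fingers above 2 N and (z of the grasp point in the frame of plate4_mid above 0.011 m or z of the grasp point in the frame of plate4_mid below -0.011 m)), for 0.05 s.
At the end, for the whole second after the job is handed in: Every plate present lies flat (within 0.05 rad) between the guides, within 6 mm of the stack's middle and 0.2 rad of its direction, thicker plates below thinner ones, and the arm is turned back over the stack (within 0.2 rad) with its foot pressing on a plate with more than 1 N; nothing is held (horizontal distance between each of plate1_mid, plate2_mid, plate3_mid, plate4_mid and stack_floor below 0.006 m and angle between the x axis of each of plate1_mid, plate2_mid, plate3_mid, plate4_mid and the x axis of stack_floor, either way round below 0.2 rad and angle between the z axis of each of plate1_mid, plate2_mid, plate3_mid, plate4_mid and the z axis of stack_floor, either way round below 0.05 rad and z of plate1_mid in the frame of stack_floor below 0.012 m and linear speed of each of plate1, plate2, plate3, plate4 below 0.01 m/s and z of plate2_mid in the frame of stack_floor below 0.0295 m and z of plate3_mid in the frame of stack_floor between 0.02 and 0.044 m and z of plate4_mid in the frame of stack_floor between 0.032 and 0.0555 m and value of joint pin_swing between -0.2 and 0.2 rad and contact force between any of plate1, plate2, plate3, plate4 and clamp above 1 N); the robot touches nothing.
It fails at once if the timer is moved more than 30 mm (distance of timer from where it was at the start of the episode above 0.03 m).
It fails at once if the petri dish is moved more than 30 mm (distance of petri_dish from where it was at the start of the episode above 0.03 m).
It fails at once if the tape roll is moved more than 30 mm (distance of tape_roll from where it was at the start of the episode above 0.03 m).
Of plate1, plate2, plate3, plate4 only 3 to 4 are there at a start; the rules pass over those that are not, and their reading is None.
At some moment in a run one of plate3, plate4 may be knocked a few centimetres aside while the robot is not near it.
Once in a run the grip may slacken for a moment while it holds something.
It also fails if it takes over 200 s, if anything falls off the work surface, if the arm or the gripper's body presses on something with over 40 N, if the wrist force passes 120 N, or if a joint passes its speed limit or range.

ROBOT

A 7-joint arm with a two-finger parallel gripper is mounted at the origin on a cart in front of the work surface, level with it; the furniture and walls round the work are solid. World frame = base frame: x ahead of the robot, y to its left, z up, the work surface at z = 0. Lengths are in m, angles in rad, forces in N, time in s.
With the tool pointing down it reaches from about 0.425 to 0.925 m from the base axis. Payload 6.8 kg.
Tool frame: the origin (TCP) lies on the centre line of the jaws, within the pads' length; the fingertips stand 19 mm ahead of it and the grasp point (between the pads) is the TCP (r.tip_extent is the y of the fingertips in the tool frame, in m); y points along the fingers, z is the direction in which the jaws open and shut, and the axes are right-handed (so a half turn about y gives the same grasp; the last joint's range is limited). The gripper opens to 85 mm and grips with 20 to 120 N. Pads are 22 mm wide; open, the fingers measure 114 mm over their backs; the gripper's body (76 mm by 85 mm) begins 54 mm behind the grasp point. The pads swing forward as they close: fully open they stand 13 mm farther back than shut.
Start: joints at [1.013, 0.477, 0.022, 1.555, -0.011, 1.109, -0.083], TCP at [0.293, -0.608, 0.25] pointing down, gripper open.
Joint ranges: [-2.96, 2.96], [-0.34, 2.1], [-1.41, 1.46], [0.24, 2.44], [-1.37, 4.51], [0.17, 1.92], [-2.96, 2.96]. Speed limits (rad/s): [2.39, 2.39, 3.14, 3.14, 3.14, 3.14, 3.14].

INTERFACE

Orientations are given as a rotation vector (axis times angle).
In Python, from bench import r gives the robot as it stands. The module is installed in compiled form; this text tells all that it offers.
- The arm moves only by the tool jog_arm, never from a script. Its argument "motion" is a list of rows, each a list of 3 entries, a list of its own where there are three numbers: the opening, from 0 (shut) to 1 (fully open), then the shift along the tool's x, y, z in m, then the turn, a rotation vector about the tool's x, y, z in degrees. A call has 1 to 10 rows; each row shifts and turns the commanded pose from where the row before left it, along the tool's axes as they then stand; what a row does not reach is not made up. A row lasts 1/12 s, in which the tool goes at most 41.7 mm and 7.16 degrees, less where a joint would pass 70% of its speed; a pose out of reach is approached as far as the arm can. A call with a gripper value outside its range is refused whole. The fingers move at their own pace and stop on an object; "force" is the grip in N (left out, the last holds). Time passes only in rows, so rows that do not move let the fingers close. It gives the time, the measured TCP pose, the force and the opening at its end, in the units of the state.
- r.get_obs(): the state, without advancing time (a new reading comes with each control period).
- r.grab_frame(name): name is "scene" or "top" or "wrist"; returns a dict with "image" (420x560x3 uint8, red, green, blue), "range_z" (420x560 float32, m along the optical axis (not along the pixel's ray), 0 where there is no reading), "fx", "fy", "cx", "cy" (pixels), "xyz" and "orientation" of the camera in the world. Camera axes: x right, y down, z forward; pixel columns grow to the right and rows downward; lengths in m; the calibration is good to about 2 mm. A picture is of the moment at which its call begins.
- r.hand_in(): hands the job in, once; it reports no verdict.
The state is a dict: "clock": time; "joints": joint angles; "qvel": joint speeds; "tau": joint torques, N m; "tcp_pos": TCP position; "orientation": TCP orientation; "contact_force": force on the tool from outside, world axes, zero at the start; "moment": the same for the moment, N m; "grip_width": finger opening in m.
Only numpy, scipy, OpenCV 4.12 (cv2) and the standard library are available. Lean on these libraries where they do the work, as an engineer would, in place of code of your own. Each camera call takes 0.05 s, during which the arm holds its last target.

## Working session

There is one attempt and no reset: what is moved stays moved. The work goes in short steps, Python scripts to look and compute and a tool call to move; the robot and the scene stay as the last step left them, time stands still between calls to the robot, and variables do not carry over. Pictures are saved under pics/ and viewed, and the job is handed in when it is done.

Besides the shell and the picture viewer there is one more tool, called as a command line: name --argument value ..., lists and objects as JSON in quotes. jog_arm: Moves the arm, as the interface text tells. Its arguments: {"type":"object","properties":{"motion":{"type":"array","items":{"type":"array"}},"force":{"type":"number"}},"required":["motion"]}

```bash
mkdir -p pics; ls; cat > h.py <<'E'
import numpy as np, cv2
from scipy.spatial.transform import Rotation as R
from bench import r
def grab(n):
    f=r.grab_frame(n); return f
def save(f,name,box=None,scale=1):
    im=f["image"][:,:,::-1]
    if box: im=im[box[1]:box[3],box[0]:box[2]]
    if scale!=1: im=cv2.resize(im,None,fx=scale,fy=scale,interpolation=cv2.INTER_CUBIC)
    cv2.imwrite("pics/"+name,im)
def rot(f):
    o=np.array(f["orientation"],float)
    return R.from_rotvec(o).as_matrix() if o.size==3 else o
def ray(f,u,v):
    d=np.array([(u-f["cx"])/f["fx"],(v-f["cy"])/f["fy"],1.])
    return np.array(f["xyz"]),rot(f)@d
def onz(f,u,v,z):
    c,d=ray(f,u,v); return c+d*(z-c[2])/d[2]
def depth(f,u,v):
    c,d=ray(f,u,v); return c+d*f["range_z"][int(round(v)),int(round(u))]
def cloud(f):
    h,w=f["range_z"].shape
    u,v=np.meshgrid(np.arange(w),np.arange(h))
    d=np.stack([(u-f["cx"])/f["fx"],(v-f["cy"])/f["fy"],np.ones_like(u,float)],-1)*f["range_z"][...,None]
    P=d@rot(f).T+np.array(f["xyz"]); P[f["range_z"]<=0]=np.nan
    return P
def proj(f,p):
    q=rot(f).T@(np.array(p)-np.array(f["xyz"])); return f["fx"]*q[0]/q[2]+f["cx"],f["fy"]*q[1]/q[2]+f["cy"]
E
python3 - <<'E'
from h import *
for n in ["scene","top","wrist"]:
    f=grab(n); save(f,n+"0.png"); print(n,f["xyz"],f["orientation"],f["fx"],f["cx"],f["cy"])
o=r.get_obs(); print(o); print(r.tip_extent)
print(R.from_rotvec(o["orientation"]).as_matrix().round(3))
E
```

```text
pics
scene [-0.21880258  0.71048527  1.00820889] [-0.98238825  2.39129215 -1.11907258] 485.9563414923399 279.5934810729166 210.1743301122777
top [ 0.43832168 -0.07532532  1.40082196] [-2.16329103  2.17197438 -0.09615424] 544.0975928339229 281.9909408750112 218.82636781559356
wrist [ 0.36336903 -0.57379677  0.37331207] [ 2.43183419 -1.52446517 -0.24012275] 336.09580660906477 280.8202565926647 211.1888428535673
{'clock': 0.15, 'joints': array([ 1.01287814,  0.47760996,  0.02234486,  1.55620586, -0.01153427,
        1.10930243, -0.08313256]), 'qvel': array([-0.00011497, -0.00119485,  0.00035349, -0.00247297, -0.00021813,
        0.0005238 ,  0.00053039]), 'tau': array([ 2.33793806e-03, -5.96927726e+01,  1.60982475e+00, -2.81493330e+01,
        1.25967205e-02,  6.48079498e-03,  1.84141236e-06]), 'tcp_pos': array([ 0.29331233, -0.60746889,  0.24955698]), 'orientation': array([-0.45150809,  1.9733781 , -1.97065361]), 'contact_force': array([ 0.12121481,  0.31892104, -0.77213064]), 'moment': array([ 0.03163596,  0.00590376, -0.02849927]), 'grip_width': 0.08517748576935066}
0.019
[[-0.901 -0.001  0.435]
 [-0.435  0.001 -0.901]
 [ 0.    -1.    -0.001]]
```

View pics/scene0.png

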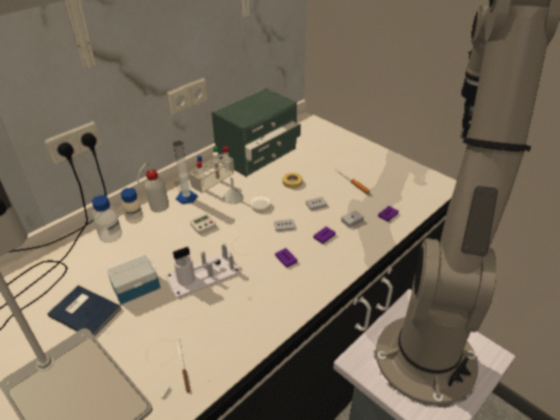

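View pics/top0.png

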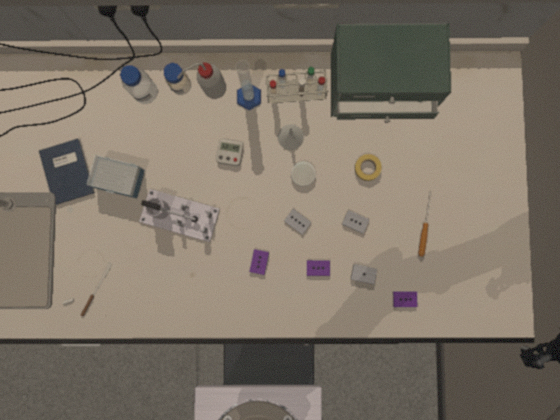

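View pics/wrist0.png

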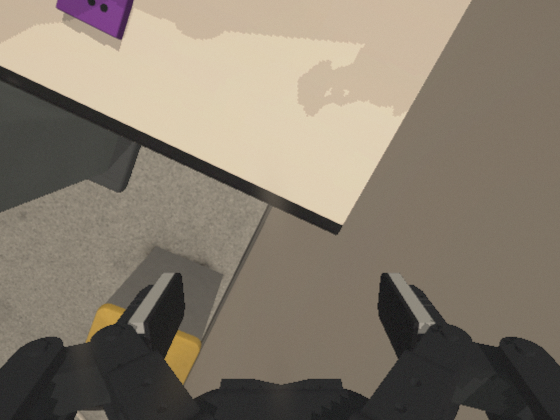

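```bash
python3 - <<'E'
from h import *
f=grab("top")
im=f["image"][:,:,::-1]
a=cv2.resize(im[180:260,130:230],None,fx=8,fy=7.5,interpolation=cv2.INTER_CUBIC)[:600,:800]
cv2.imwrite("pics/fix1.png",cv2.resize(im[185:250,132:227],None,fx=8,fy=8,interpolation=cv2.INTER_CUBIC))
cv2.imwrite("pics/pl1.png",cv2.resize(im[195:310,245:420],None,fx=4.5,fy=4.5,interpolation=cv2.INTER_CUBIC))
f2=grab("scene"); im=f2["image"][:,:,::-1]
cv2.imwrite("pics/fixs.png",cv2.resize(im[235:300,155:250],None,fx=8,fy=8,interpolation=cv2.INTER_CUBIC))
# table plane check
P=cloud(f)
for u,v in [(298,222),(355,222),(363,274),(320,245),(240,210),(405,299),(152,204),(303,173),(230,152),(368,166)]:
    print((u,v),P[v,u].round(4))
E
```

```text
(298, 222) [ 0.5652 -0.1049  0.0122]
(355, 222) [ 0.5646 -0.2508  0.012 ]
(363, 274) [ 0.4321 -0.2677  0.0198]
(320, 245) [ 0.5065 -0.1612  0.0027]
(240, 210) [5.982e-01 4.500e-02 3.000e-04]
(405, 299) [ 0.369  -0.3735  0.0125]
(152, 204) [0.5998 0.2439 0.1205]
(303, 173) [ 0.6912 -0.1184  0.0187]
(230, 152) [0.7481 0.0703 0.0144]
(368, 166) [ 0.7117 -0.2882  0.0025]
```

View pics/fix1.png

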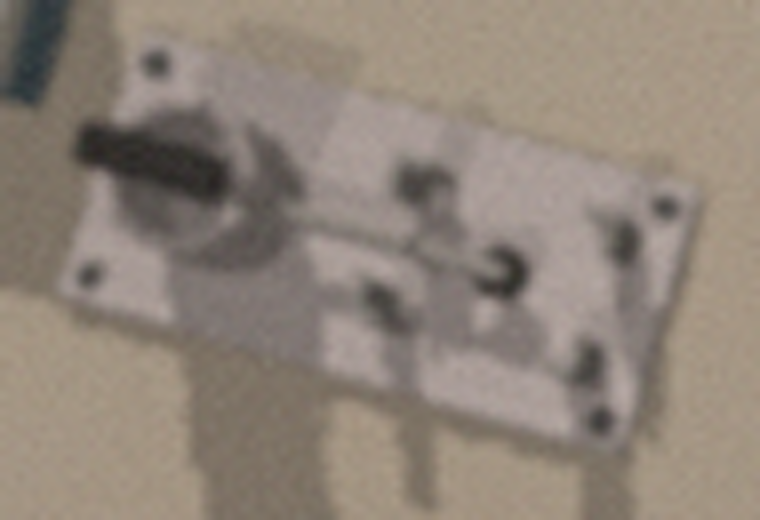

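View pics/pl1.png

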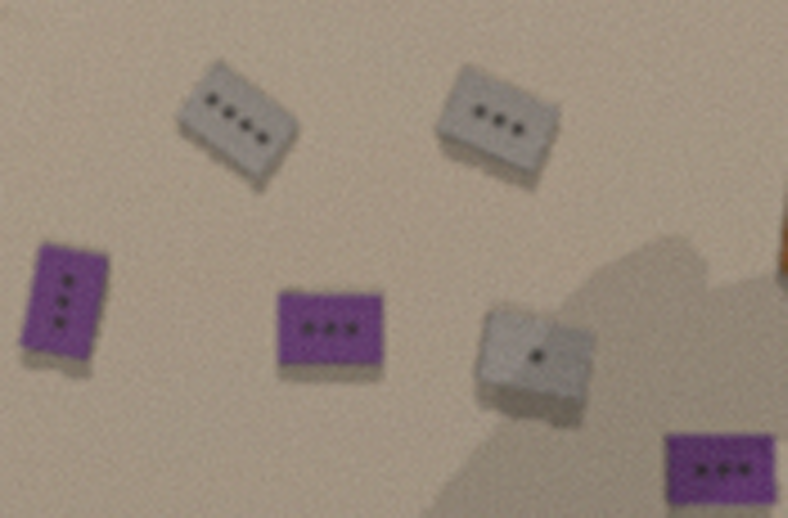

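View pics/fixs.png

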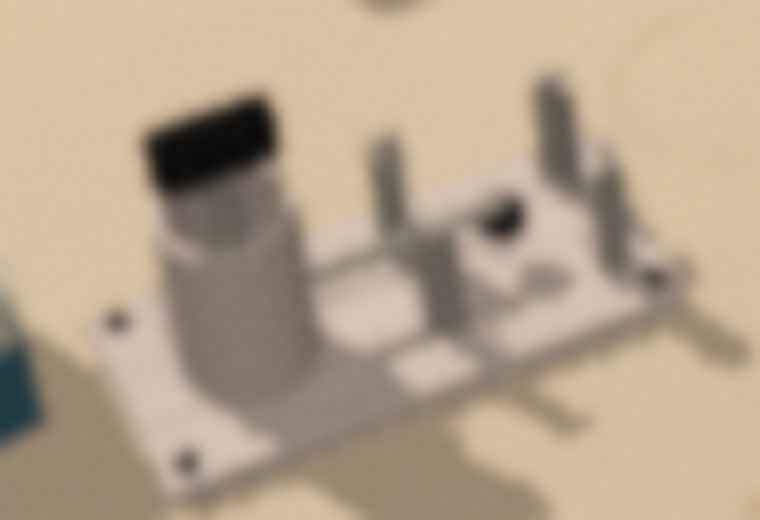

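The top view shows four kinds of candidates:
- **One dimple, grey:** at (363,274), taken as plate1.
- **Three dimples, grey:** at (355,222), taken as plate3.
- **Four dimples, grey:** at (298,222), taken as plate4.
- **Purple look-alikes, not meant:** at (259,262), (318,268) and (405,299).

No two-dimple plate is present. The fixture is at (180,214) and its black knob at about (151,205). The close crop confirms the dimple counts.

```bash
cat > fixm.py <<'E'
from h import *
def tri(fa,pa,fb,pb):
    ca,da=ray(fa,*pa); cb,db=ray(fb,*pb)
    A=np.stack([da,-db],1); s,_,_,_=np.linalg.lstsq(A,cb-ca,rcond=None)
    p=ca+da*s[0]; q=cb+db*s[1]; return (p+q)/2,np.linalg.norm(p-q)
def blobs(f,mask,amin=5):
    n,l,s,c=cv2.connectedComponentsWithStats(mask.astype(np.uint8)); return [(c[i],s[i]) for i in range(1,n) if s[i,4]>=amin]
E
python3 - <<'E'
from fixm import *
ft=grab("top"); fs=grab("scene")
T=[(155,63),(665,205),(600,420),(90,275)]; T=[(a/8+132-.44,b/8+185-.44) for a,b in T]
S=[None,(655,278),(185,462),(117,320)]
# scene order: (117,320) is left far; (185,462) near; match by position
S=[(a/8+155-.44,b/8+235-.44) for a,b in [(655,278),(185,462),(117,320)]]
for t in T: print("top",onz(ft,*t,0.01).round(4))
for s in S: print("scene",onz(fs,*s,0.01).round(4))
# knob black mask
for f,box in ((ft,(138,195,170,215)),(fs,(170,243,195,262))):
    g=f["image"].max(2); m=np.zeros_like(g); x0,y0,x1,y1=box; m[y0:y1,x0:x1]=g[y0:y1,x0:x1]<60
    for c,s in blobs(f,m,20):
        print(c,s)
        pts=cv2.findNonZero(m); print(cv2.minAreaRect(pts))
E
```

```text
top [0.6439 0.2748 0.01  ]
top [0.5969 0.1094 0.01  ]
top [0.5277 0.1297 0.01  ]
top [0.5751 0.2944 0.01  ]
scene [0.5279 0.1287 0.01  ]
scene [0.5766 0.2942 0.01  ]
scene [0.6455 0.2726 0.01  ]
[150.7804878  204.79268293] [142 201  18   9  82]
((150.60000610351562, 204.7000274658203), (18.024980545043945, 4.743415832519531), 18.43494987487793)
[181.0952381  253.00952381] [174 248  15  11 105]
((181.1999969482422, 252.90000915527344), (7.155416965484619, 14.758047103881836), 63.43495178222656)
```

```bash
python3 - <<'E'
from fixm import *
ft=grab("top"); fs=grab("scene")
p,e=tri(ft,(150.7,204.75),fs,(181.1,253.0)); print("knob tri",p,e)
print(onz(ft,150.7,204.75,.123)) # top face
y=np.array([.6439+.5751-.5969-.5277,.2748+.2944-.1094-.1297]); y/=np.linalg.norm(y); print("yax",y,"yaw",np.arctan2(-y[0],y[1]))
x=np.array([y[1],-y[0]])
c=np.array([0.5862,0.2015]);print("base c",c)
k=p[:2]; print("stack from knob",k-.095*y, "rel base centre along y",(k-.095*y-c)@y,(k-.095*y-c)@x)
# guides: dark blobs; foot
u,v=502/8+132-.44,270/8+185-.44
print("foot top?",onz(ft,u,v,.035))
P=cloud(ft)
sub=P[185:250,132:227].reshape(-1,3); 
for lo,hi in((.055,.068),(.07,.09),(.11,.13)):
    q=sub[(sub[:,2]>lo)&(sub[:,2]<hi)]; 
    if len(q): 
        l=np.c_[(q[:,:2]-c)@x,(q[:,:2]-c)@y,q[:,2]]; print(lo,hi,len(q)); print(l.round(3)[:60:2] if lo<.07 else (l.min(0),l.max(0),l.mean(0)))
E
```

```text
knob tri [0.5994723  0.24982518 0.10985053] 0.00042832697098044745
[0.5976813  0.24635266 0.123     ]
yax [0.27495193 0.96145797] yaw -0.27853970701010233
base c [0.5862 0.2015]
stack from knob [0.57335187 0.15848667] rel base centre along y -0.04488812465739144 -0.0005263424932906781
foot top? [0.57363799 0.15742982 0.035     ]
0.055 0.068 105
[[ 0.036  0.121  0.067]
 [ 0.034  0.122  0.061]
 [ 0.032  0.122  0.059]
 [ 0.016  0.063  0.066]
 [ 0.019  0.059  0.056]
 [ 0.02   0.053  0.06 ]
 [ 0.014  0.067  0.06 ]
 [ 0.011  0.069  0.058]
 [ 0.019  0.038  0.056]
 [ 0.026 -0.008  0.061]
 [ 0.025 -0.011  0.061]
 [ 0.026 -0.016  0.063]
 [ 0.021 -0.007  0.062]
 [ 0.023 -0.014  0.06 ]
 [ 0.024 -0.019  0.06 ]
 [ 0.019 -0.007  0.058]
 [-0.006  0.07   0.062]
 [ 0.006  0.03   0.059]
 [ 0.016 -0.009  0.061]
 [-0.009  0.071  0.065]
 [ 0.013 -0.007  0.061]
 [-0.011  0.069  0.061]
 [-0.006  0.049  0.064]
 [-0.012  0.068  0.056]
 [-0.015  0.066  0.058]
 [ 0.024 -0.074  0.064]
 [ 0.026 -0.078  0.058]
 [-0.007  0.029  0.059]
 [ 0.022 -0.077  0.062]
 [-0.01   0.031  0.059]]
0.07 0.09 105
(array([-0.02379612,  0.02813903,  0.07015395]), array([0.02359682, 0.07270478, 0.08652642]), array([-0.00030017,  0.04947587,  0.07907196]))
0.11 0.13 111
(array([-0.00722542,  0.02928462,  0.1100011 ]), array([0.00711791, 0.07172526, 0.12918548]), array([-0.0004813 ,  0.04962679,  0.1212382 ]))
```

```bash
cat >> fixm.py <<'E'
YAW=-0.2785; STACK=np.array([.5733,.1582]); POST=np.array([.5996,.2498])
def tgt(p=None,zang=None):
    "print shift in tool axes to world p, and turn about tool y (deg) to bring tool z to world angle zang"
    o=r.get_obs(); M=R.from_rotvec(o["orientation"]).as_matrix(); t=np.array(o["tcp_pos"])
    print("clock %.2f tcp"%o["clock"],t.round(4),"j",np.round(o["joints"],2),"F",np.round(o["contact_force"],1),"w %.4f"%o["grip_width"],"zang %.4f"%np.arctan2(M[1,2],M[0,2]),"ydown",M[:,1].round(4))
    if p is not None:
        d=M.T@(np.array(p)-t); print("shift mm",(d*1000).round(1),"rows",np.ceil(np.linalg.norm(d)/.038))
    if zang is not None:
        a=-(zang-np.arctan2(M[1,2],M[0,2])); a=(a+np.pi)%(2*np.pi)-np.pi; print("turn y deg %.2f"%np.degrees(a))
E
python3 - <<'E'
from fixm import *
tgt([.5996,.2498,.25],YAW)
f=grab("top");P=cloud(f)
for u,v in [(117,165),(117,175),(135,175),(95,175),(130,190)]: print((u,v),P[v,u].round(3))
E
```

```text
clock 0.45 tcp [ 0.2935 -0.6078  0.2502] j [ 1.01  0.48  0.02  1.56 -0.01  1.11 -0.08] F [ 0.1  0.6 -0.8] w 0.0852 zang -1.1211 ydown [-0.e+00  1.e-04 -1.e+00]
shift mm [-6.485e+02  3.000e-01 -6.393e+02] rows 24.0
turn y deg -48.28
(117, 165) [0.704 0.346 0.071]
(117, 175) [0.679 0.345 0.07 ]
(135, 175) [0.68  0.302 0.063]
(95, 175) [0.68  0.401 0.068]
(130, 190) [0.641 0.311 0.072]
```

jog_arm --motion '[[1, [-0.027, 0, -0.0266], [0, 0, 0]], [1, [-0.027, 0, -0.0266], [0, 0, 0]], [1, [-0.027, 0, -0.0266], [0, 0, 0]], [1, [-0.027, 0, -0.0266], [0, 0, 0]], [1, [-0.027, 0, -0.0266], [0, 0, 0]], [1, [-0.027, 0, -0.0266], [0, 0, 0]], [1, [-0.027, 0, -0.0266], [0, 0, 0]], [1, [-0.027, 0, -0.0266], [0, 0, 0]], [1, [-0.027, 0, -0.0266], [0, 0, 0]], [1, [-0.027, 0, -0.0266], [0, 0, 0]]]' --force 40

```text
clock: 1.33
tcp_pos: [0.4213, -0.2492, 0.2507]
orientation: [-0.45, 1.971, -1.972]
contact_force: [0.7, -0.6, -0.1]
grip_width: 0.0849
```

jog_arm --motion '[[0.5, [-0.027, 0, -0.0266], [0, 0, 0]], [0.5, [-0.027, 0, -0.0266], [0, 0, 0]], [0.5, [-0.027, 0, -0.0266], [0, 0, 0]], [0.5, [-0.027, 0, -0.0266], [0, 0, 0]], [0.5, [-0.027, 0, -0.0266], [0, 0, 0]], [0.5, [-0.027, 0, -0.0266], [0, 0, 0]], [0.5, [-0.027, 0, -0.0266], [0, 0, 0]], [0.5, [-0.027, 0, -0.0266], [0, 0, 0]], [0.5, [-0.027, 0, -0.0266], [0, 0, 0]], [0.5, [-0.027, 0, -0.0266], [0, 0, 0]]]'

```text
clock: 2.17
tcp_pos: [0.5489, 0.1077, 0.2506]
orientation: [-0.45, 1.972, -1.972]
contact_force: [0.8, -0.8, -0.0]
grip_width: 0.0426
```

jog_arm --motion '[[0.5, [-0.02, 0, -0.02], [0, -6, 0]], [0.5, [0, 0, 0], [0, -6, 0]], [0.5, [0, 0, 0], [0, -6, 0]], [0.5, [0, 0, 0], [0, -6, 0]], [0.5, [0, 0, 0], [0, -6, 0]], [0.5, [0, 0, 0], [0, -6, 0]], [0.5, [0, 0, 0], [0, -6, 0]], [0.5, [0, 0, 0], [0, -6, 0]], [0.5, [0, 0, 0], [0, 0, 0]]]'

```text
clock: 2.92
tcp_pos: [0.5579, 0.1325, 0.2503]
orientation: [-1.063, 1.412, -1.412]
contact_force: [0.1, -0.1, -0.2]
grip_width: 0.0431
```

```bash
python3 - <<'E'
from fixm import *
tgt([.5996,.2498,.25],YAW)
f=grab("wrist"); save(f,"w1.png"); print(f["xyz"],rot(f).round(3))
E
```

```text
clock 2.92 tcp [0.5579 0.1325 0.2503] j [ 0.09  0.36 -0.55  1.77  0.21  1.06 -0.81] F [ 0.1 -0.1 -0.2] w 0.0431 zang -0.2799 ydown [ 1.e-04  1.e-04 -1.e+00]
shift mm [-124.3    0.3    7.7] rows 4.0
turn y deg -0.08
[0.5793937  0.20718212 0.37424616] [[ 0.961 -0.262 -0.085]
 [-0.275 -0.916 -0.292]
 [-0.001  0.304 -0.953]]
```

View pics/w1.png

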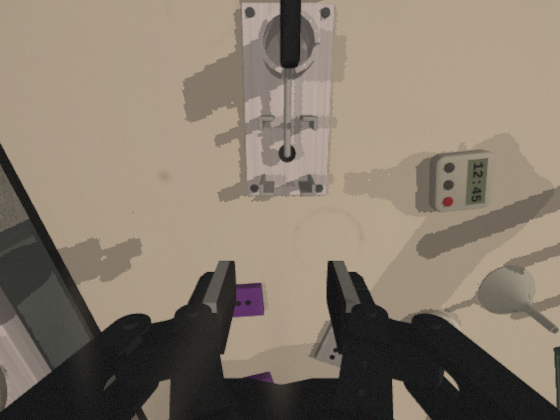

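```bash
python3 - <<'E'
from fixm import *
f=grab("wrist"); save(f,"w1c.png",(230,0,350,200),3)
S=[onz(f,*p,.01)[:2] for p in [(249.5,12.5),(325.5,12.5),(254,188),(318.5,188)]]
print(np.round(S,4)); c=np.mean(S,0); y=(S[0]+S[1]-S[2]-S[3]); y/=np.linalg.norm(y); print(c, np.arctan2(-y[0],y[1]), "stack",c-.0447*y,"post",c+.0503*y)
g=f["image"].max(2); m=(g<50).astype(np.uint8); m[90:]=0; m[:,:270]=0; m[:,320:]=0
for v in (5,15,25,35,45,55,60): 
    xs=np.nonzero(m[v])[0]; print(v,xs.min(),xs.max())
print("knob mid at top z .123",onz(f,290,30,.123))
print("foot",onz(f,287.5,153,.03))
E
```

```text
[[0.5741 0.2955]
 [0.6439 0.275 ]
 [0.5257 0.1299]
 [0.5946 0.1097]]
[0.58456297 0.20253716] -0.28669697596382443 stack [0.57192245 0.15966167] post [0.59878708 0.25078407]
5 280 298
15 279 299
25 279 298
35 280 298
45 280 298
55 280 298
60 280 297
knob mid at top z .123 [0.59867501 0.25058689 0.123     ]
foot [0.57258961 0.1594404  0.03      ]
```

View pics/w1c.png

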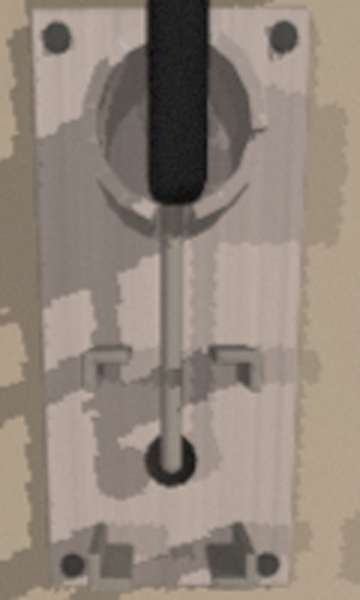

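jog_arm --motion '[[0.5, [-0.0312, 0, 0.0018], [0, 0, 0]], [0.5, [-0.0312, 0, 0.0018], [0, 0, 0]], [0.5, [-0.0312, 0, 0.0018], [0, 0, 0]], [0.5, [-0.031, 0, 0.0018], [0, 0, 0]], [0.5, [0, 0, 0], [0, 0, 0]], [0.5, [0, 0.03, 0], [0, 0, 0]], [0.5, [0, 0.03, 0], [0, 0, 0]], [0.5, [0, 0.01, 0], [0, 0, 0]]]'

```text
clock: 3.68
tcp_pos: [0.5976, 0.249, 0.1761]
orientation: [-1.067, 1.418, -1.417]
contact_force: [0.3, -1.3, -1.1]
grip_width: 0.0424
```

```bash
python3 - <<'E'
from fixm import *
tgt([.5993,.2503,.113],-.2825)
f=grab("wrist"); save(f,"w2.png")
E
```

```text
clock 3.68 tcp [0.5976 0.249  0.1761] j [-0.12  0.56 -0.52  1.66  0.32  1.01 -1.03] F [ 0.3 -1.3 -1.1] w 0.0424 zang -0.2854 ydown [-0.0051 -0.003  -1.    ]
shift mm [-2.  63.1  1.5] rows 2.0
turn y deg -0.17
```

View pics/w2.png

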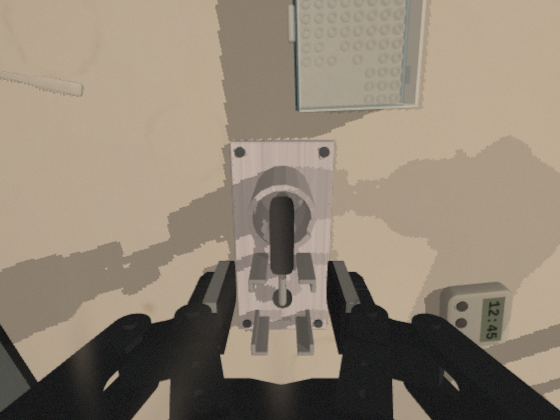

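jog_arm --motion '[[0.5, [-0.001, 0.02, 0.0005], [0, 0, 0]], [0.5, [0, 0.02, 0], [0, 0, 0]], [0.5, [0, 0.022, 0], [0, 0, 0]], [0.5, [0, 0, 0], [0, 0, 0]], [0.5, [0, 0, 0], [0, 0, 0]]]'

```text
clock: 4.15
tcp_pos: [0.6003, 0.2509, 0.1187]
orientation: [-1.062, 1.416, -1.416]
contact_force: [-0.0, 0.5, 0.3]
grip_width: 0.0429
```

jog_arm --motion '[[0, [0, 0, 0], [0, 0, 0]], [0, [0, 0, 0], [0, 0, 0]], [0, [0, 0, 0], [0, 0, 0]], [0, [0, 0, 0], [0, 0, 0]], [0, [0, 0, 0], [0, 0, 0]], [0, [0, 0, 0], [0, 0, 0]]]' --force 70

```text
clock: 4.65
tcp_pos: [0.5999, 0.2524, 0.1207]
orientation: [-1.061, 1.415, -1.414]
contact_force: [-5.9, -0.6, 8.2]
grip_width: 0.0129
```

jog_arm --motion '[[0, [0, -0.01, 0], [0, 0, 0]], [0, [0, -0.01, 0], [0, 0, 0]], [0, [0, -0.01, 0], [0, 0, 0]], [0, [0, -0.01, 0], [0, 0, 0]], [0, [0, -0.008, 0], [0, 0, 0]], [0, [0, 0, 0], [0, 0, 0]], [0, [0, 0, 0], [0, 0, 0]]]'

```text
clock: 5.23
tcp_pos: [0.5998, 0.2519, 0.1673]
orientation: [-1.061, 1.415, -1.414]
contact_force: [-2.1, 4.1, -7.7]
grip_width: 0.0124
```

```bash
python3 - <<'E'
from fixm import *
tgt()
f=grab("scene"); save(f,"s3.png",(150,210,270,300),6)
E
```

```text
clock 5.23 tcp [0.5998 0.2519 0.1673] j [-0.12  0.57 -0.52  1.66  0.33  0.99 -1.04] F [-2.1  4.1 -7.7] w 0.0124 zang -0.2828 ydown [-2.e-04  1.e-03 -1.e+00]
```

View pics/s3.png

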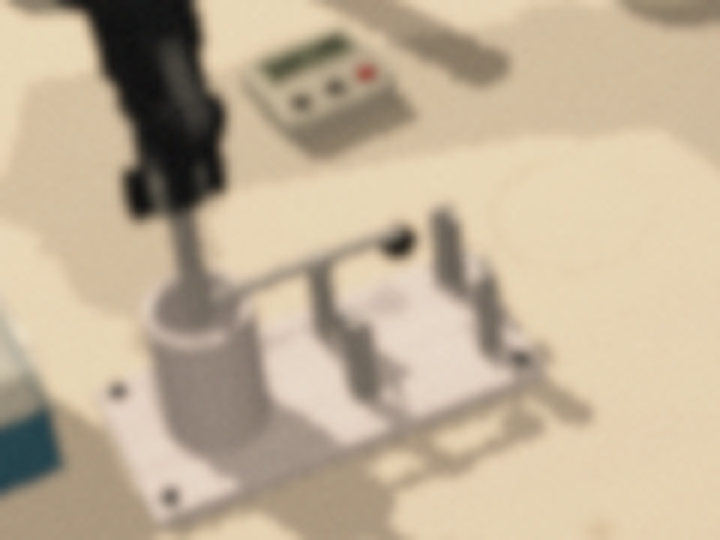

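jog_arm --motion '[[0, [0, -0.005, 0], [0, 0, 0]], [0, [0, -0.004, 0], [0, 0, 0]], [0, [0, 0, 0], [0, 0, 0]], [0, [0, 0, 0], [0, 0, 0]]]'

```text
clock: 5.62
tcp_pos: [0.5997, 0.2519, 0.1758]
orientation: [-1.062, 1.415, -1.413]
contact_force: [-2.2, 4.5, -7.8]
grip_width: 0.0125
```

```bash
python3 - <<'E'
from fixm import *
tgt()
f=grab("scene"); save(f,"s4.png",(150,210,270,300),6)
E
```

```text
clock 5.62 tcp [0.5997 0.2519 0.1758] j [-0.12  0.56 -0.53  1.66  0.32  1.01 -1.03] F [-2.2  4.5 -7.8] w 0.0125 zang -0.2827 ydown [-6.e-04  9.e-04 -1.e+00]
```

View pics/s4.png

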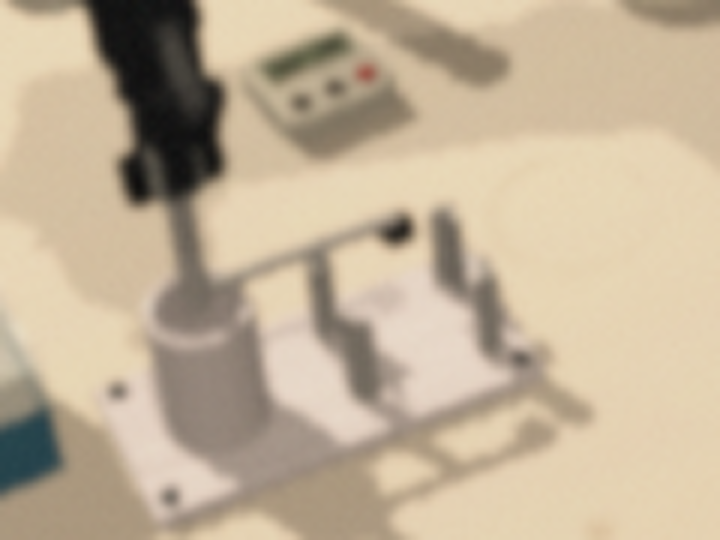

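```bash
python3 - <<'E'
from fixm import *
f=grab("scene"); t=grab("top")
print(proj(f,[.5727,.159,.07]),proj(f,[.5727,.159,.09]))
for z in (.03,.034,.082,.086,.09,.094): print(z,onz(f,395/6+150-.4,228/6+210-.4,z),onz(f,502/8+155-.4,217/8+235-.4,z))
E
```

```text
(np.float64(215.9833660384741), np.float64(251.52130279467008)) (np.float64(215.35828364449458), np.float64(246.25460144225917))
0.03 [0.61996124 0.12636231 0.03      ] [0.57249126 0.1586253  0.03      ]
0.034 [0.61653145 0.12875085 0.034     ] [0.56925558 0.16088191 0.034     ]
0.082 [0.57537391 0.15741334 0.082     ] [0.53042736 0.18796128 0.082     ]
0.086 [0.57194412 0.15980188 0.086     ] [0.52719168 0.19021789 0.086     ]
0.09 [0.56851433 0.16219043 0.09      ] [0.52395599 0.19247451 0.09      ]
0.094 [0.56508453 0.16457897 0.094     ] [0.52072031 0.19473112 0.094     ]
```

jog_arm --motion '[[0, [0, 0, 0], [0, -5, 0]], [0, [0, 0, 0], [0, -6, 0]], [0, [0, 0, 0], [0, -6, 0]], [0, [0, 0, 0], [0, -6, 0]], [0, [0, 0, 0], [0, -6, 0]], [0, [0, 0, 0], [0, -6, 0]], [0, [0, 0, 0], [0, 0, 0]]]'

```text
clock: 6.35
tcp_pos: [0.5991, 0.2522, 0.1753]
orientation: [-1.349, 0.962, -0.958]
contact_force: [-2.8, 4.6, -8.3]
grip_width: 0.0126
```

```bash
python3 - <<'E'
from fixm import *
tgt(None,-.2825+1.26)
f=grab("scene"); save(f,"s5.png",(150,210,270,300),6)
E
```

```text
clock 6.35 tcp [0.5991 0.2522 0.1753] j [-0.03  0.6  -0.67  1.65  0.41  1.04 -0.49] F [-2.8  4.6 -8.3] w 0.0126 zang 0.3338 ydown [-0.002   0.0016 -1.    ]
turn y deg -36.88
```

View pics/s5.png

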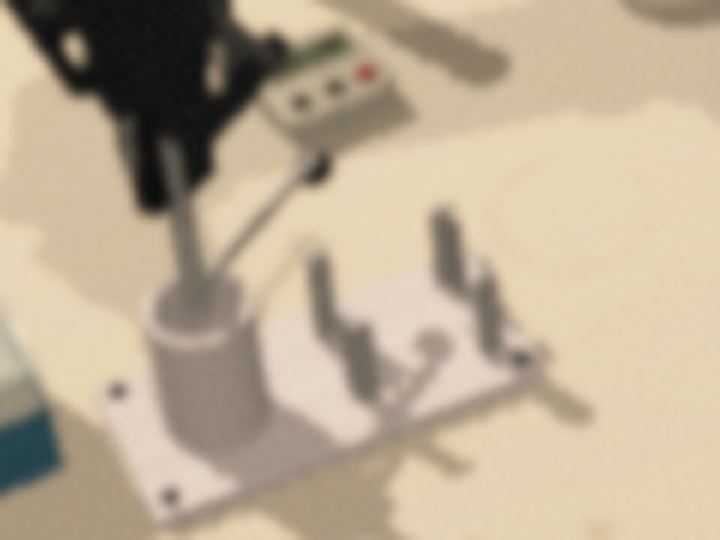

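jog_arm --motion '[[0, [0, 0, 0], [0, -6, 0]], [0, [0, 0, 0], [0, -6, 0]], [0, [0, 0, 0], [0, -6, 0]], [0, [0, 0, 0], [0, -6, 0]], [0, [0, 0, 0], [0, -6, 0]], [0, [0, 0, 0], [0, -6, 0]], [0, [0, 0, 0], [0, -1, 0]], [0, [0, 0, 0], [0, 0, 0]], [0, [0, 0, 0], [0, 0, 0]]]'

```text
clock: 7.15
tcp_pos: [0.5984, 0.2521, 0.175]
orientation: [-1.52, 0.47, -0.464]
contact_force: [-5.0, 5.0, -8.9]
grip_width: 0.0124
```

```bash
python3 - <<'E'
from fixm import *
tgt(None,-.2825+1.26)
f=grab("scene"); save(f,"s6.png",(150,210,270,300),6)
f=grab("top"); save(f,"t6.png",(132,165,227,250),8)
E
```

```text
clock 7.15 tcp [0.5984 0.2521 0.175 ] j [ 0.06  0.64 -0.81  1.65  0.51  1.08  0.08] F [-5.   5.  -8.9] w 0.0124 zang 0.9744 ydown [-0.0033  0.001  -1.    ]
turn y deg -0.18
```

View pics/s6.png

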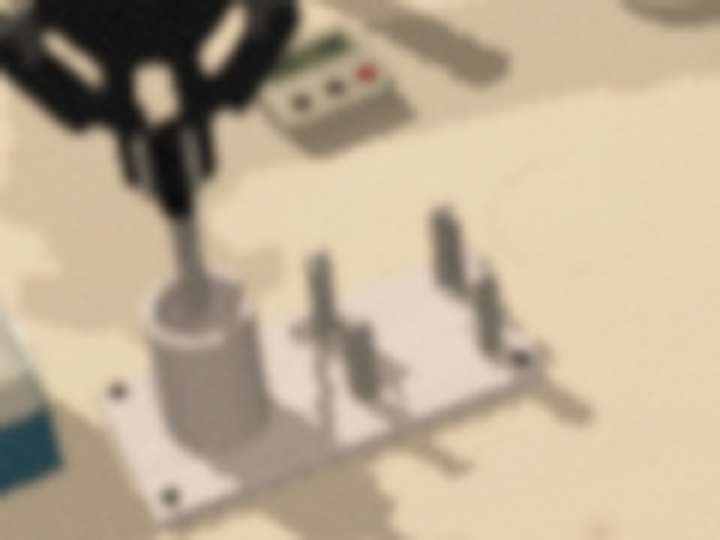

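View pics/t6.png

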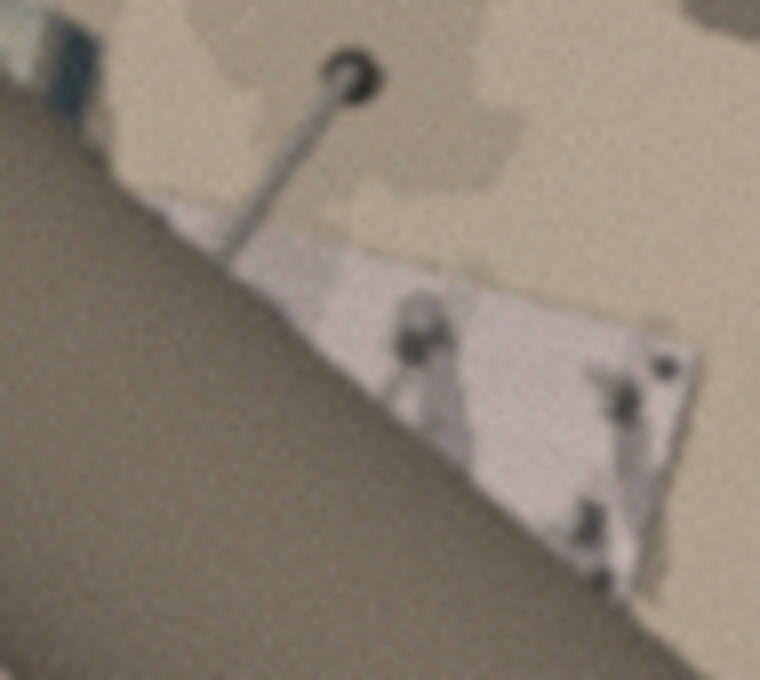

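```bash
python3 - <<'E'
from fixm import *
f=grab("top"); p=onz(f,175.6,174.1,.085); d=p[:2]-[.5993,.2503]; print(p,np.linalg.norm(d),"swing",np.arctan2(d[1],d[0])-(-.2825-np.pi/2))
p=onz(f,228/8+131.6,255/8+164.6,.09);print(p)
E
```

```text
[0.67789467 0.19619602 0.085     ] 0.09541678302584901 swing 1.25040314234777
[0.62198907 0.23212428 0.09      ]
```

jog_arm --motion '[[0, [0, 0.004, 0], [0, 0, 0]], [0, [0, 0.004, 0], [0, 0, 0]], [0, [0, 0.004, 0], [0, 0, 0]], [0, [0, 0.003, 0], [0, 0, 0]], [0, [0, 0, 0], [0, 0, 0]], [0, [0, 0, 0], [0, 0, 0]]]'

```text
clock: 7.8
tcp_pos: [0.5985, 0.2525, 0.1619]
orientation: [-1.52, 0.469, -0.465]
contact_force: [-8.8, 3.3, 2.7]
grip_width: 0.013
```

jog_arm --motion '[[0.5, [0, 0, 0], [0, 0, 0]], [0.5, [0, 0, 0], [0, 0, 0]], [0.5, [0, 0, 0], [0, 0, 0]], [0.5, [0, -0.01, 0], [0, 0, 0]], [0.5, [0, -0.02, 0], [0, 0, 0]], [0.5, [0, -0.03, 0], [0, 0, 0]], [0.5, [0, -0.03, 0], [0, 0, 0]], [0.5, [0, 0, 0], [0, 0, 0]]]'

```text
clock: 8.47
tcp_pos: [0.6031, 0.253, 0.258]
orientation: [-1.512, 0.462, -0.474]
contact_force: [-0.3, 1.0, 0.8]
grip_width: 0.0423
```

```bash
python3 - <<'E'
from fixm import *
tgt([.45,-.2,.25])
f=grab("scene"); save(f,"s7.png",(150,210,270,300),6)
E
```

```text
clock 8.47 tcp [0.6031 0.253  0.258 ] j [ 0.09  0.57 -0.85  1.57  0.45  1.2   0.13] F [-0.3  1.   0.8] w 0.0423 zang 0.9726 ydown [ 0.0096  0.0045 -0.9999]
shift mm [ 128.6    4.5 -460.6] rows 13.0
```

View pics/s7.png

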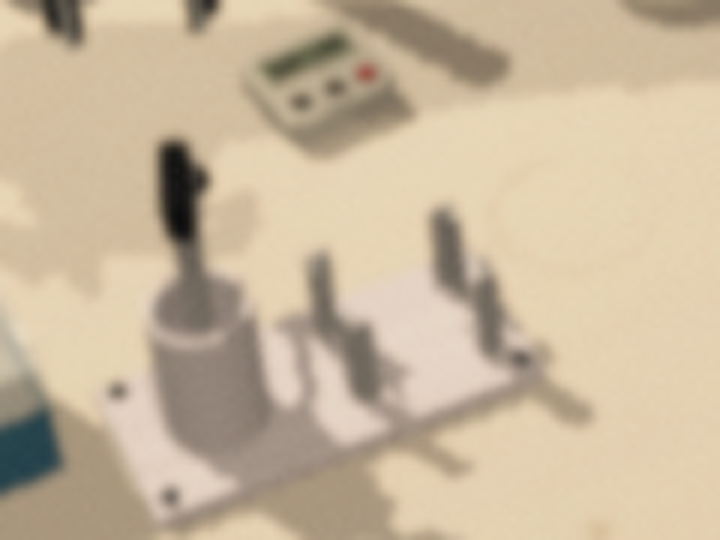

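jog_arm --motion '[[0.6, [0, 0, 0], [0, -6.5, 0]], [0.6, [0, 0, 0], [0, -6.5, 0]], [0.6, [0, 0, 0], [0, -6.5, 0]], [0.6, [0, 0, 0], [0, -6.5, 0]], [0.6, [0, 0, 0], [0, -6.5, 0]], [0.6, [0, 0, 0], [0, -6.5, 0]], [0.6, [0, 0, 0], [0, -6.5, 0]], [0.6, [0, 0, 0], [0, -6.5, 0]], [0.6, [0, 0, 0], [0, -6.5, 0]], [0.6, [0, 0, 0], [0, -6.5, 0]]]'

```text
clock: 9.35
tcp_pos: [0.6005, 0.2503, 0.25]
orientation: [-1.53, -0.424, 0.425]
contact_force: [0.1, -0.5, 0.1]
grip_width: 0.0512
```

jog_arm --motion '[[0.6, [0, 0, 0], [0, -6.5, 0]], [0.6, [0, 0, 0], [0, -6.5, 0]], [0.6, [0, 0, 0], [0, -6.5, 0]], [0.6, [0, 0, 0], [0, -6.5, 0]], [0.6, [0, 0, 0], [0, -6.5, 0]], [0.6, [0, 0, 0], [0, -6.5, 0]], [0.6, [0, 0, 0], [0, -4, 0]], [0.6, [0, 0, 0], [0, 0, 0]]]'

```text
clock: 10.02
tcp_pos: [0.6006, 0.2503, 0.2497]
orientation: [-1.329, -0.998, 1.0]
contact_force: [-0.7, -0.2, 0.3]
grip_width: 0.0513
```

```bash
python3 - <<'E'
from fixm import *
tgt([.5727,.159,.25],np.pi-.2825)
E
```

```text
clock 10.02 tcp [0.6006 0.2503 0.2497] j [ 0.28  0.76 -1.24  1.56  0.73  1.35  1.82] F [-0.7 -0.2  0.3] w 0.0513 zang 2.8598 ydown [-9.e-04 -6.e-04 -1.e+00]
shift mm [-95.5  -0.3   1.4] rows 3.0
turn y deg 0.04
```

jog_arm --motion '[[0.6, [-0.032, 0, 0], [0, 0, 0]], [0.6, [-0.032, 0, 0.001], [0, 0, 0]], [0.6, [-0.0315, 0, 0], [0, 0, 0]], [0.6, [0, 0, 0], [0, 0, 0]], [0.6, [0, 0, 0], [0, 0, 0]]]'

```text
clock: 10.43
tcp_pos: [0.5731, 0.1568, 0.2499]
orientation: [-1.334, -0.992, 0.994]
contact_force: [-0.0, 0.7, -0.7]
grip_width: 0.0513
```

```bash
python3 - <<'E'
from fixm import *
tgt([.5727,.159,.25],np.pi-.2825)
f=grab("wrist"); save(f,"w8.png")
E
```

```text
clock 10.43 tcp [0.5731 0.1568 0.2499] j [ 0.5   0.69 -1.3   1.7   0.7   1.3   1.91] F [-0.   0.7 -0.7] w 0.0513 zang 2.8518 ydown [-3.0e-04 -1.9e-03 -1.0e+00]
shift mm [ 2.  -0.1  1. ] rows 1.0
turn y deg -0.42
```

View pics/w8.png

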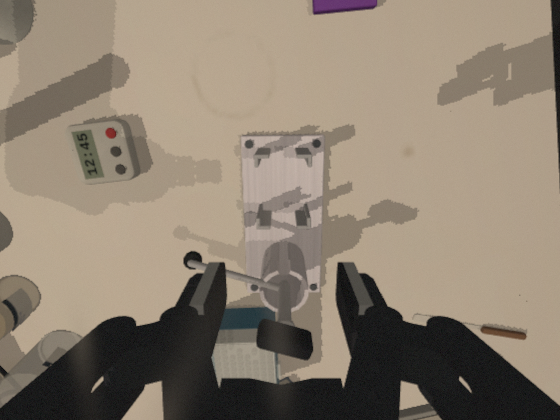

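```bash
python3 - <<'E'
from fixm import *
f=grab("wrist"); save(f,"w8c.png",(235,130,335,300),3.5)
im=f["image"].max(2)
S=[]
for p in [(249,144),(317,144),(254,287),(313,287)]:
    x,y=p; w=im[y-6:y+7,x-6:x+7].astype(float); m=(w<np.percentile(w,100)*0.0+95); 
    c,_=max(blobs(f,m,3),key=lambda b:b[1][4]); q=(x-6+c[0],y-6+c[1]); print(q,end=' '); S.append(onz(f,*q,.01)[:2])
S=np.array(S);print(S.round(4)); c=S.mean(0); y=S[2]+S[3]-S[0]-S[1]; y/=np.linalg.norm(y); print(c,np.arctan2(-y[0],y[1]),"stack",c-.0447*y,np.linalg.norm(S[2]+S[3]-S[0]-S[1])/2)
E
```

```text
(np.float64(248.1086956521739), np.float64(141.47826086956522)) (np.float64(315.5272727272727), np.float64(141.21818181818182)) (np.float64(253.29032258064515), np.float64(285.2903225806452)) (np.float64(312.3235294117647), np.float64(284.55882352941177)) [[0.5948 0.1105]
 [0.5257 0.1305]
 [0.6424 0.2768]
 [0.573  0.2962]]
[0.58398351 0.20347677] -0.278308232208296 stack [0.57170311 0.16049675] 0.17265494893267266
```

View pics/w8c.png

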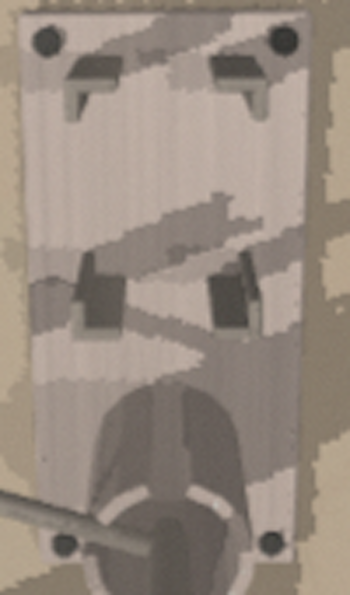

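jog_arm --motion '[[0.6, [-0.038, 0, 0.0011], [0, 3, 0]], [0.6, [-0.038, 0, 0.0011], [0, 3, 0]], [0.6, [-0.038, 0, 0.0011], [0, 3, 0]], [0.6, [-0.038, 0, 0.0011], [0, 0, 0]], [0.6, [-0.038, 0, 0.0011], [0, 0, 0]], [0.6, [-0.038, 0, 0.0011], [0, 0, 0]], [0.6, [-0.038, 0, 0.0011], [0, 0, 0]], [0.6, [-0.038, 0, 0.0011], [0, 0, 0]], [0.6, [-0.038, 0, 0.0011], [0, 0, 0]], [0.6, [-0.038, 0, 0.0011], [0, 0, 0]]]'

```text
clock: 11.37
tcp_pos: [0.4116, -0.1844, 0.2508]
orientation: [-1.386, -0.881, 0.88]
contact_force: [1.1, -0.7, 0.4]
grip_width: 0.0511
```

```bash
python3 - <<'E'
from fixm import *
tgt([.432,-.268,.25],-.19)
f=grab("wrist"); save(f,"w9.png")
t=grab("top"); save(t,"t9.png")
E
```

```text
clock 11.37 tcp [ 0.4116 -0.1844  0.2508] j [ 1.44  0.4  -1.38  2.01  0.44  1.1   2.57] F [ 1.1 -0.7  0.4] w 0.0511 zang 2.7029 ydown [ 1.1e-03 -5.0e-04 -1.0e+00]
shift mm [-67.    0.8 -54. ] rows 3.0
turn y deg 165.75
```

View pics/w9.png

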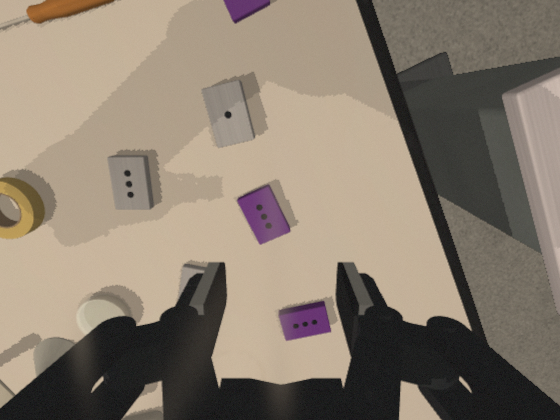

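jog_arm --motion '[[0.6, [0, 0, 0], [0, 6.5, 0]], [0.6, [0, 0, 0], [0, 6.5, 0]], [0.6, [0, 0, 0], [0, 6.5, 0]], [0.6, [0, 0, 0], [0, 6.5, 0]], [0.6, [0, 0, 0], [0, 6.5, 0]], [0.6, [0, 0, 0], [0, 6.5, 0]], [0.6, [0, 0, 0], [0, 6.5, 0]], [0.6, [0, 0, 0], [0, 6.5, 0]], [0.6, [0, 0, 0], [0, 6.5, 0]], [0.6, [0, 0, 0], [0, 6.5, 0]]]'

```text
clock: 12.3
tcp_pos: [0.4129, -0.1823, 0.2507]
orientation: [-1.571, 0.005, -0.006]
contact_force: [0.4, -0.1, 0.1]
grip_width: 0.0512
```

jog_arm --motion '[[0.6, [0, 0, 0], [0, 6.5, 0]], [0.6, [0, 0, 0], [0, 6.5, 0]], [0.6, [0, 0, 0], [0, 6.5, 0]], [0.6, [0, 0, 0], [0, 6.5, 0]], [0.6, [0, 0, 0], [0, 6.5, 0]], [0.6, [0, 0, 0], [0, 6.5, 0]], [0.6, [0, 0, 0], [0, 6.5, 0]], [0.6, [0, 0, 0], [0, 6.5, 0]], [0.6, [0, 0, 0], [0, 6.5, 0]], [0.6, [0, 0, 0], [0, 6.5, 0]]]'

```text
clock: 13.13
tcp_pos: [0.413, -0.1823, 0.2506]
orientation: [-1.382, 0.887, -0.888]
contact_force: [-0.5, 0.3, -1.0]
grip_width: 0.0512
```

jog_arm --motion '[[0.75, [0, 0, 0], [0, 6.5, 0]], [0.75, [0, 0, 0], [0, 6.5, 0]], [0.75, [0, 0, 0], [0, 6.5, 0]], [0.75, [0, 0, 0], [0, 6.5, 0]], [0.75, [0, 0, 0], [0, 6.5, 0]], [0.75, [0, 0, 0], [0, 3, 0]], [0.75, [0, 0, 0], [0, 0, 0]]]'

```text
clock: 13.72
tcp_pos: [0.4129, -0.1823, 0.2506]
orientation: [-1.115, 1.345, -1.345]
contact_force: [0.6, 0.3, 0.1]
grip_width: 0.0643
```

```bash
python3 - <<'E'
from fixm import *
tgt([.432,-.268,.25],-.19)
f=grab("wrist"); save(f,"w10.png")
E
```

```text
clock 13.72 tcp [ 0.4129 -0.1823  0.2506] j [ 1.01  0.18 -0.8   2.02  0.16  0.99 -0.05] F [0.6 0.3 0.1] w 0.0643 zang -0.1863 ydown [ 8.e-04  0.e+00 -1.e+00]
shift mm [80.6  0.6 34.7] rows 3.0
turn y deg 0.21
```

View pics/w10.png

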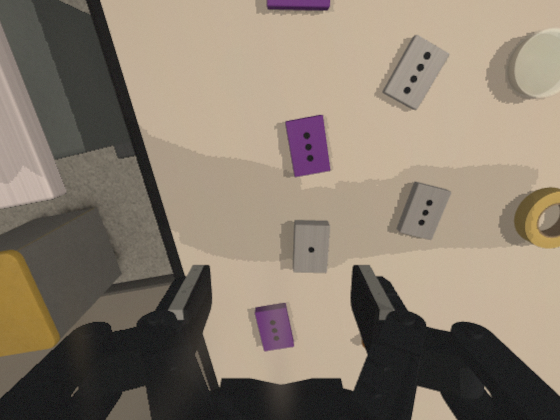

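```bash
cat >> fixm.py <<'E'
def dimples(f,c,rad,thr=70):
    "dark blobs inside square window"
    x,y=c; g=f["image"].max(2); x0,y0=max(0,x-rad),max(0,y-rad); w=g[y0:y+rad+1,x0:x+rad+1]
    return [((b[0][0]+x0,b[0][1]+y0),b[1][4]) for b in blobs(f,w<thr,4)]
E
python3 - <<'E'
from fixm import *
f=grab("wrist"); t=grab("top")
cw={1:(311,249),3:(424,211),4:(416,73)}; ct={1:(363,274),3:(355,222),4:(298,222)}
for k in cw:
    dw=dimples(f,cw[k],20); dt=dimples(t,ct[k],9,85)
    W=np.array([d[0] for d in dw]); D=np.array([d[0] for d in dt])
    print(k,"wrist",W.round(1).tolist(),"top",D.round(1).tolist())
    if len(W) and len(D):
        p,e=tri(f,W.mean(0),t,D.mean(0)); print("  tri",p.round(4),"err %.4f"%e)
        z={1:.019,3:.013,4:.010}[k]
        print("  at z",onz(f,*W.mean(0),z).round(4),onz(t,*D.mean(0),z).round(4))
        if len(W)>1:
            a=onz(f,*W[0],z);b=onz(f,*W[-1],z);d=b-a; print("  row angle(yaw mod pi)",np.arctan2(-d[0],d[1]), "len",np.linalg.norm(d))
P=cloud(f)
for k,(u,v) in cw.items(): print(k,P[v+0,u+8].round(4),P[v,u-8].round(4))
im=f["image"][:,:,::-1]; cv2.imwrite("pics/p1c.png",cv2.resize(im[205:290,270:350],None,fx=7,fy=7,interpolation=cv2.INTER_CUBIC))
E
```

```text
1 wrist [[311.0, 249.0]] top []
3 wrist [[429.0, 202.5], [425.0, 212.4], [421.0, 222.1]] top []
4 wrist [[427.3, 55.5], [420.4, 67.2], [413.6, 78.6], [407.3, 89.9]] top []
1 [ 0.441  -0.2701  0.0202] [ 0.4229 -0.267   0.0196]
3 [ 0.5736 -0.2503  0.013 ] [ 0.5554 -0.2466  0.0142]
4 [ 0.5727 -0.1032  0.0127] [ 0.5578 -0.1002  0.0102]
```

View pics/p1c.png

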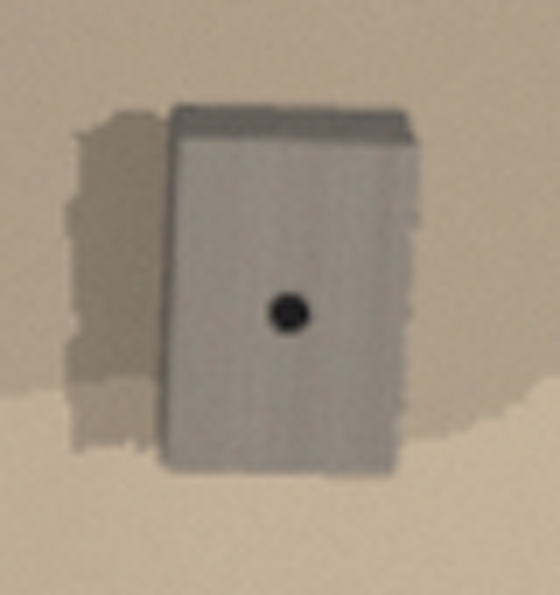

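```bash
python3 - <<'E'
from fixm import *
f=grab("wrist"); t=grab("top")
C=[onz(f,270+a/7-.43,205+b/7-.43,.019)[:2] for a,b in [(178,140),(415,143),(393,473),(164,470)]]
C=np.array(C); print(C.round(4),"mean",C.mean(0).round(4))
y=C[0]+C[1]-C[2]-C[3]; print("len",np.linalg.norm(y)/2,"yaw",np.arctan2(-y[0],y[1])); x=C[1]+C[2]-C[0]-C[3]; print(np.linalg.norm(x)/2,np.arctan2(x[1],x[0]))
cw={1:(311,249),3:(424,211),4:(416,73)}; ct={1:(363,274),3:(355,222),4:(298,222)}
for k in cw:
    W=np.array([d[0] for d in dimples(f,cw[k],20)]).mean(0)
    x,yy=ct[k]; g=t["image"].max(2)[yy-7:yy+8,x-8:x+9].astype(float); g=cv2.GaussianBlur(g,(3,3),0); w=np.clip(np.median(g)-25-g,0,None)
    # keep only plate interior: central window
    Y,X=np.mgrid[-7:8,-8:9]; D=(x+(w*X).sum()/w.sum(),yy+(w*Y).sum()/w.sum())
    p,e=tri(f,W,t,D); print(k,"top px",np.round(D,1),"tri",p.round(4),"err %.4f"%e)
    z={1:.019,3:.013,4:.010}[k]
    print("  at z",onz(f,*W,z).round(4),onz(t,*D,z).round(4))
    d=[d[0] for d in dimples(f,cw[k],20)]
    if len(d)>1:
        a=onz(f,*d[0],z);b=onz(f,*d[-1],z);v=b-a; print("  yaw",np.arctan2(v[0],-v[1]),"len",np.linalg.norm(v))
E
```

```text
[[ 0.4185 -0.2366]
 [ 0.4558 -0.244 ]
 [ 0.444  -0.3019]
 [ 0.4062 -0.2944]] mean [ 0.4311 -0.2692]
len 0.05906089941500595 yaw -0.2059099037026766
0.03831167699036909 -0.19647271118141627
 ** On entry to DLASCL parameter number  4 had an illegal value
 ** On entry to DLASCL parameter number  4 had an illegal value
 ** On entry to DLASCL parameter number  4 had an illegal value
 ** On entry to DLASCL parameter number  4 had an illegal value
 ** On entry to DLASCL parameter number  5 had an illegal value
 ** On entry to DLASCL parameter number  4 had an illegal value<stdin>:11: RuntimeWarning: invalid value encountered in scalar divide
Traceback (most recent call last):
  File "fixm.py", line 4, in tri
    A=np.stack([da,-db],1); s,_,_,_=np.linalg.lstsq(A,cb-ca,rcond=None)
                                    ~~~~~~~~~~~~~~~^^^^^^^^^^^^^^^^^^^^
numpy.linalg.LinAlgError: SVD did not converge in Linear Least Squares
```

jog_arm --motion '[[0.75, [0.027, 0.0, 0.0115], [0, 0.8, 0]], [0.75, [0.027, 0, 0.0115], [0, 0, 0]], [0.75, [0.0275, 0, 0.0112], [0, 0, 0]], [0.75, [0, 0.03, 0], [0, 0, 0]], [0.75, [0, 0.03, 0], [0, 0, 0]], [0.75, [0, 0.03, 0], [0, 0, 0]], [0.75, [0, 0.0, 0], [0, 0, 0]], [0.75, [0, 0.0, 0], [0, 0, 0]]]'

```text
clock: 14.63
tcp_pos: [0.4286, -0.2701, 0.1596]
orientation: [-1.108, 1.358, -1.352]
contact_force: [0.7, 0.4, 0.8]
grip_width: 0.064
```

```bash
python3 - <<'E'
from fixm import *
tgt([.4315,-.269,.03],-.2)
f=grab("wrist"); save(f,"w11.png")
E
```

```text
clock 14.63 tcp [ 0.4286 -0.2701  0.1596] j [ 1.01  0.4  -0.69  2.    0.33  0.86 -0.07] F [0.7 0.4 0.8] w 0.0640 zang -0.2003 ydown [-0.0025  0.0023 -1.    ]
shift mm [ -1.4 129.6   3. ] rows 4.0
turn y deg -0.02
```

View pics/w11.png

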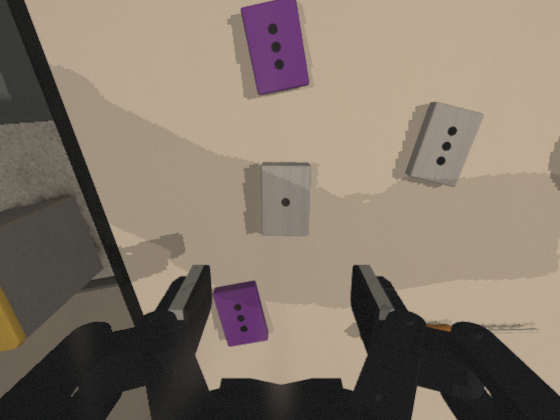

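```bash
python3 - <<'E'
from fixm import *
f=grab("wrist"); tgt()
d=dimples(f,(286,202),12); print(d, onz(f,*d[0][0],.019).round(4), depth(f,295,202).round(4))
print("purple corner",onz(f,255,283,.013).round(3),onz(f,215,290,.013).round(3))
C=np.array([onz(f,a,b,.019)[:2] for a,b in [(262,168),(310,168),(309,235),(263,235)]]); print(C.mean(0).round(4))
M=R.from_rotvec(r.get_obs()["orientation"]).as_matrix()
for u,v in((255,283),(215,290)): print("purple in tool rel plate",((onz(f,u,v,.013)-np.array([.4315,-.269,.013]))@M).round(3))
E
```

```text
clock 14.73 tcp [ 0.4305 -0.2709  0.1619] j [ 1.01  0.4  -0.69  2.    0.33  0.86 -0.07] F [-0.4  0.4  0.1] w 0.0642 zang -0.2007 ydown [ 2.e-03 -9.e-04 -1.e+00]
[((np.float64(283.1162790697674), np.float64(200.88372093023256)), np.int32(43))] [ 0.4319 -0.2692  0.019 ] [ 0.4413 -0.2713  0.0217]
purple corner [ 0.391 -0.342  0.013] [ 0.354 -0.342  0.013]
[ 0.4339 -0.2711]
purple in tool rel plate [ 0.08  -0.    -0.025]
purple in tool rel plate [ 0.087 -0.    -0.062]
```

jog_arm --motion '[[0.75, [-0.0015, 0.035, 0.0012], [0, 0, 0]], [0.75, [0, 0.035, 0], [0, 0, 0]], [0.75, [0, 0.035, 0], [0, 0, 0]], [0.75, [0, 0.02, 0], [0, 0, 0]], [0.75, [0, 0.009, 0], [0, 0, 0]], [0.75, [0, 0, 0], [0, 0, 0]], [0.75, [0, 0, 0], [0, 0, 0]]]'

```text
clock: 15.32
tcp_pos: [0.4322, -0.27, 0.0279]
orientation: [-1.106, 1.354, -1.358]
contact_force: [0.7, -0.6, 0.2]
grip_width: 0.0639
```

```bash
python3 - <<'E'
from fixm import *
tgt([.432,-.2692,.026],-.2)
f=grab("wrist"); save(f,"w12.png")
E
```

```text
clock 15.32 tcp [ 0.4322 -0.27    0.0279] j [ 0.87  0.6  -0.55  2.07  0.54  0.61 -0.25] F [ 0.7 -0.6  0.2] w 0.0639 zang -0.2011 ydown [ 0.0022 -0.0013 -1.    ]
shift mm [-0.7  1.9 -0.3] rows 1.0
turn y deg -0.06
```

View pics/w12.png

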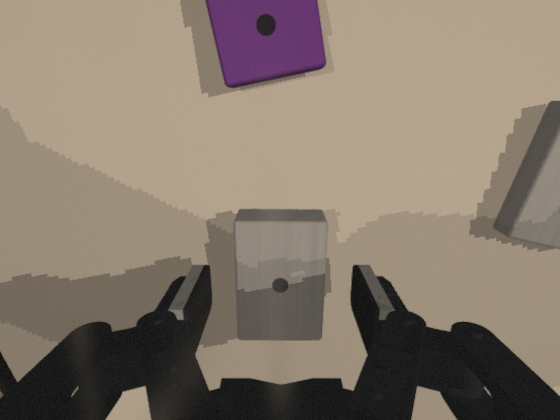

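jog_arm --motion '[[0.2, [0, 0.001, 0], [0, 0, 0]], [0.2, [0, 0, 0], [0, 0, 0]], [0.2, [0, 0, 0], [0, 0, 0]], [0.2, [0, 0, 0], [0, 0, 0]], [0.2, [0, 0, 0], [0, 0, 0]], [0.2, [0, 0, 0], [0, 0, 0]]]' --force 60

```text
clock: 15.87
tcp_pos: [0.4318, -0.2701, 0.027]
orientation: [-1.107, 1.354, -1.359]
contact_force: [-1.9, 0.7, 8.9]
grip_width: 0.0387
```

jog_arm --motion '[[0.2, [0, -0.01, 0], [0, 0, 0]], [0.2, [0, -0.02, 0], [0, 0, 0]], [0.2, [0, -0.03, 0], [0, 0, 0]], [0.2, [0, -0.03, 0], [0, 0, 0]], [0.2, [0, -0.03, 0], [0, 0, 0]], [0.2, [0, -0.03, 0], [0, 0, 0]], [0.2, [0, 0, 0], [0, 0, 0]]]'

```text
clock: 16.45
tcp_pos: [0.4338, -0.2705, 0.1816]
orientation: [-1.104, 1.347, -1.363]
contact_force: [0.4, 0.1, 0.1]
grip_width: 0.0384
```

```bash
python3 - <<'E'
from fixm import *
tgt([.5722,.1597,.18],np.pi-.2815)
f=grab("wrist"); save(f,"w13.png")
E
```

```text
clock 16.45 tcp [ 0.4338 -0.2705  0.1816] j [ 1.02  0.37 -0.71  1.98  0.31  0.89 -0.05] F [0.4 0.1 0.1] w 0.0384 zang -0.2011 ydown [ 0.008  -0.0054 -1.    ]
shift mm [-4.491e+02  4.000e-01  4.960e+01] rows 12.0
turn y deg -175.39
```

View pics/w13.png

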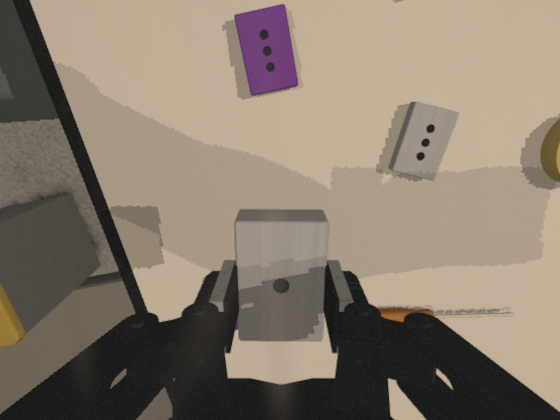

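jog_arm --motion '[[0.2, [-0.037, -0.004, 0.004], [0, 0, 0]], [0.2, [-0.037, -0.004, 0.004], [0, 0, 0]], [0.2, [-0.037, -0.004, 0.004], [0, 0, 0]], [0.2, [-0.037, -0.004, 0.004], [0, 0, 0]], [0.2, [-0.037, -0.004, 0.004], [0, 0, 0]], [0.2, [-0.037, -0.004, 0.004], [0, 0, 0]], [0.2, [-0.037, -0.004, 0.004], [0, 0, 0]], [0.2, [-0.037, -0.004, 0.004], [0, 0, 0]], [0.2, [-0.037, -0.004, 0.004], [0, 0, 0]], [0.2, [-0.037, -0.004, 0.004], [0, 0, 0]]]'

```text
clock: 17.33
tcp_pos: [0.5433, 0.0865, 0.2146]
orientation: [-1.109, 1.357, -1.356]
contact_force: [0.4, 0.3, -0.8]
grip_width: 0.0379
```

jog_arm --motion '[[0.2, [-0.037, 0, 0.004], [0, -6, 0]], [0.2, [-0.037, 0, 0], [0, -6, 0]], [0.2, [0, 0, 0], [0, -6.5, 0]], [0.2, [0, 0, 0], [0, -6.5, 0]], [0.2, [0, 0, 0], [0, -6.5, 0]], [0.2, [0, 0, 0], [0, -6.5, 0]], [0.2, [0, 0, 0], [0, -6.5, 0]], [0.2, [0, 0, 0], [0, -6.5, 0]], [0.2, [0, 0, 0], [0, -6.5, 0]], [0.2, [0, 0, 0], [0, -6.5, 0]]]'

```text
clock: 18.17
tcp_pos: [0.558, 0.1569, 0.2142]
orientation: [-1.512, 0.509, -0.507]
contact_force: [0.3, 0.2, -1.1]
grip_width: 0.0385
```

jog_arm --motion '[[0.2, [0, 0, 0], [0, -6.5, 0]], [0.2, [0, 0, 0], [0, -6.5, 0]], [0.2, [0, 0, 0], [0, -6.5, 0]], [0.2, [0, 0, 0], [0, -6.5, 0]], [0.2, [0, 0, 0], [0, -6.5, 0]], [0.2, [0, 0, 0], [0, -6.5, 0]], [0.2, [0, 0, 0], [0, -6.5, 0]], [0.2, [0, 0, 0], [0, -6.5, 0]], [0.2, [0, 0, 0], [0, -6.5, 0]], [0.2, [0, 0, 0], [0, -6.5, 0]]]'

```text
clock: 19.0
tcp_pos: [0.5581, 0.1568, 0.2143]
orientation: [-1.537, -0.379, 0.382]
contact_force: [0.4, 0.7, -1.1]
grip_width: 0.0383
```

```bash
python3 - <<'E'
from fixm import *
tgt([.5722,.1597,.22],np.pi-.2815)
E
```

```text
clock 19.00 tcp [0.5581 0.1568 0.2143] j [ 0.5   0.72 -1.29  1.77  0.73  1.24  1.07] F [ 0.4  0.7 -1.1] w 0.0383 zang 2.0561 ydown [-1.6e-03 -8.0e-04 -1.0e+00]
shift mm [13.8 -5.8 -4. ] rows 1.0
turn y deg -46.07
```

jog_arm --motion '[[0.2, [0.0138, -0.005, -0.004], [0, 0, 0]], [0.2, [0, 0, 0], [0, -6.5, 0]], [0.2, [0, 0, 0], [0, -6.5, 0]], [0.2, [0, 0, 0], [0, -6.5, 0]], [0.2, [0, 0, 0], [0, -6.5, 0]], [0.2, [0, 0, 0], [0, -6.5, 0]], [0.2, [0, 0, 0], [0, -6.5, 0]], [0.2, [0, 0, 0], [0, -6.5, 0]], [0.2, [0, 0, 0], [0, -0.5, 0]], [0.2, [0, 0, 0], [0, 0, 0]]]'

```text
clock: 19.83
tcp_pos: [0.5724, 0.1599, 0.2194]
orientation: [-1.332, -0.991, 0.993]
contact_force: [-0.0, 0.4, -0.9]
grip_width: 0.0385
```

```bash
python3 - <<'E'
from fixm import *
tgt([.5722,.1597,.15],np.pi-.2815)
f=grab("wrist"); save(f,"w14.png")
E
```

```text
clock 19.83 tcp [0.5724 0.1599 0.2194] j [ 0.51  0.79 -1.37  1.73  0.8   1.32  1.82] F [-0.   0.4 -0.9] w 0.0385 zang 2.8507 ydown [-1.4e-03 -5.0e-04 -1.0e+00]
shift mm [-0.2 69.4  0.1] rows 2.0
turn y deg -0.54
```

View pics/w14.png

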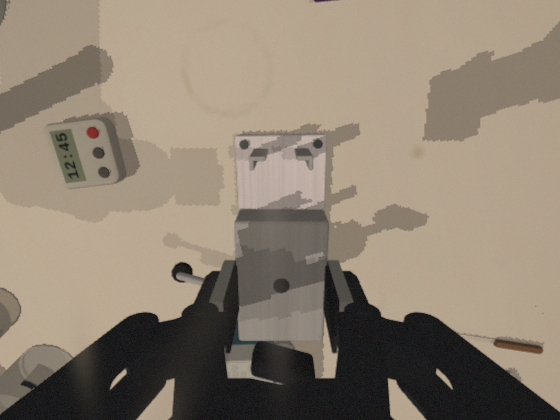

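jog_arm --motion '[[0.2, [0, 0.025, 0], [0, -0.5, 0]], [0.2, [0, 0.025, 0], [0, 0, 0]], [0.2, [0, 0.025, 0], [0, 0, 0]], [0.2, [0, 0.02, 0], [0, 0, 0]], [0.2, [0, 0, 0], [0, 0, 0]], [0.2, [0, 0, 0], [0, 0, 0]]]'

```text
clock: 20.38
tcp_pos: [0.5724, 0.16, 0.1248]
orientation: [-1.328, -0.998, 1.001]
contact_force: [-0.4, 0.6, -0.8]
grip_width: 0.0382
```

```bash
python3 - <<'E'
from fixm import *
tgt([.5722,.1597,.092],np.pi-.2815)
f=grab("wrist"); save(f,"w15.png")
f=grab("scene"); save(f,"s15.png",(150,200,270,290),6)
E
```

```text
clock 20.38 tcp [0.5724 0.16   0.1248] j [ 0.46  0.88 -1.27  1.8   0.92  1.19  1.76] F [-0.4  0.6 -0.8] w 0.0382 zang 2.8604 ydown [-1.8e-03 -5.0e-04 -1.0e+00]
shift mm [-0.3 32.8  0. ] rows 1.0
turn y deg 0.02
```

View pics/w15.png

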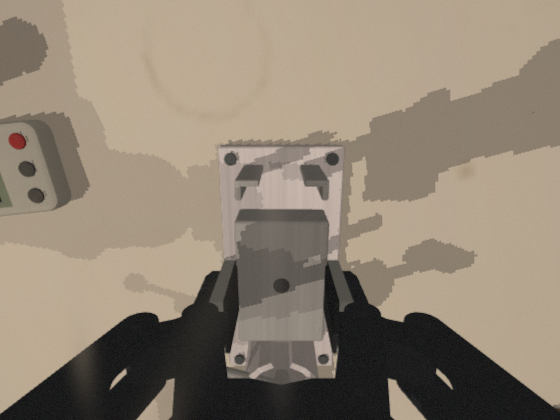

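View pics/s15.png

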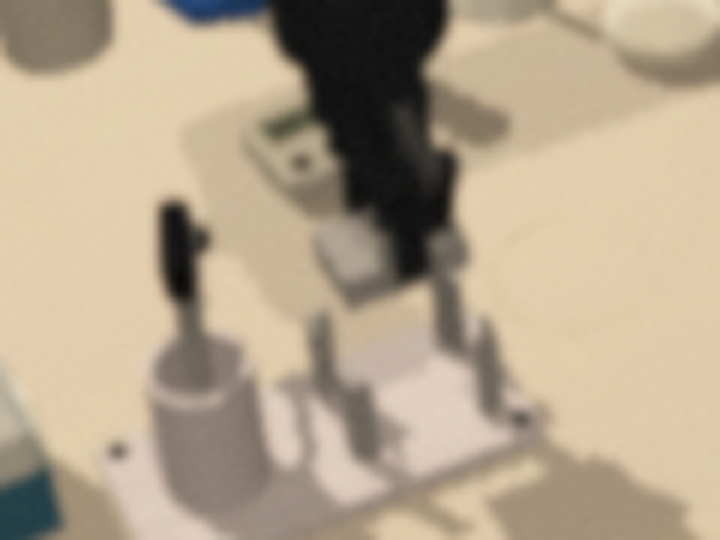

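```bash
cat >> fixm.py <<'E'
def scr(f,pts,thr=90,rad=7,z=.01):
    im=f["image"].max(2); S=[];Q=[]
    for x,y in pts:
        w=im[y-rad:y+rad+1,x-rad:x+rad+1]
        bl=blobs(f,w<thr,6); b=min(bl,key=lambda b:np.hypot(b[0][0]-rad,b[0][1]-rad)); q=(x-rad+b[0][0],y-rad+b[0][1]); Q.append(q); S.append(onz(f,*q,z)[:2])
    return np.array(S),np.array(Q)
E
python3 - <<'E'
from fixm import *
tgt()
f=grab("wrist")
S,Q=scr(f,[(230,158),(332,159),(239,359),(323,359)]); print(Q.round(1).tolist(),S.round(4).tolist())
c=S.mean(0); y=S[2]+S[3]-S[0]-S[1]; y/=np.linalg.norm(y); print("c",c,"yaw",np.arctan2(-y[0],y[1]),"stack",c-.0447*y)
d=dimples(f,(281,286),14,60); print(d); print("plate c",onz(f,*d[0][0],.1168).round(4))
# guide top near walls
save(f,"w15c.png",(210,140,350,390),2.3)
E
```

```text
clock 20.48 tcp [0.5735 0.1609 0.1268] j [ 0.46  0.88 -1.27  1.8   0.92  1.19  1.76] F [-0.2 -0.7 -0.8] w 0.0384 zang 2.8609 ydown [ 0.0016  0.0011 -1.    ]
[[232.1, 156.2], [333.4, 156.7], [240.8, 355.4], [323.9, 355.4]] [[0.5951, 0.1107], [0.5257, 0.131], [0.6429, 0.2769], [0.5734, 0.2969]]
c [0.58427146 0.20384134] yaw -0.28024487343434373 stack [0.57190784 0.16088519]
[((np.float64(281.7957746478873), np.float64(285.0774647887324)), np.int32(142))]
plate c [0.5728 0.1607 0.1168]
```

View pics/w15c.png

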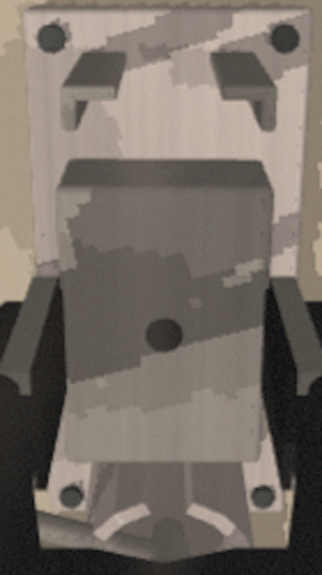

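```bash
python3 - <<'E'
from fixm import *
f=grab("wrist"); tgt()
im=f["image"][:,:,::-1]; cv2.imwrite("pics/w15d.png",cv2.resize(im[150:215,222:345],None,fx=6.4,fy=6.4,interpolation=cv2.INTER_CUBIC))
yaw=-.2805; X=np.array([np.cos(yaw),np.sin(yaw)]);Y=np.array([-np.sin(yaw),np.cos(yaw)])
for a,b in [(100,97),(230,97),(77,115),(262,115)]:
    p=onz(f,210+a/2.3-.3,140+b/2.3-.3,.062)[:2]; d=p-[.5719,.1605]; print((d@X*1000).round(1),(d@Y*1000).round(1))
E
```

```text
clock 20.58 tcp [0.5736 0.1608 0.127 ] j [ 0.46  0.88 -1.27  1.8   0.92  1.19  1.76] F [-0.2 -0.3 -1.8] w 0.0385 zang 2.8612 ydown [ 2.3e-03  9.0e-04 -1.0e+00]
17.3 -34.4
-15.1 -34.4
23.2 -29.7
-23.3 -29.8
```

View pics/w15d.png

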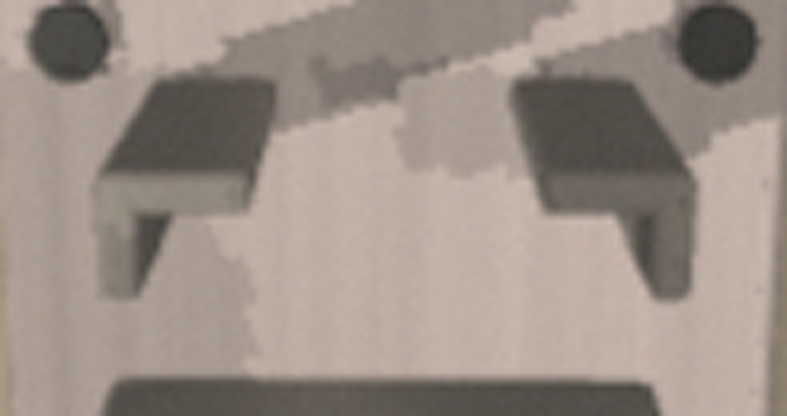

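jog_arm --motion '[[0.2, [-0.001, 0.01, 0.001], [0, 0, 0]], [0.2, [0, 0.012, 0], [0, 0, 0]], [0.2, [0, 0.01, 0], [0, 0, 0]], [0.2, [0, 0.01, 0], [0, 0, 0]], [0.2, [0, 0.01, 0], [0, 0, 0]], [0.2, [0, 0, 0], [0, 0, 0]], [0.2, [0, 0, 0], [0, 0, 0]], [0.2, [0, 0, 0], [0, 0, 0]]]'

```text
clock: 21.25
tcp_pos: [0.5717, 0.1598, 0.0735]
orientation: [-1.328, -1.001, 1.001]
contact_force: [0.6, 0.5, -0.8]
grip_width: 0.0383
```

```bash
python3 - <<'E'
from fixm import *
tgt([.572,.16,.037],np.pi-.2805)
f=grab("wrist"); save(f,"w16.png",(200,120,360,400),2)
E
```

```text
clock 21.25 tcp [0.5717 0.1598 0.0735] j [ 0.43  0.94 -1.21  1.83  0.99  1.13  1.72] F [ 0.6  0.5 -0.8] w 0.0383 zang 2.8620 ydown [ 0.e+00  4.e-04 -1.e+00]
shift mm [ 0.2 36.5 -0.2] rows 1.0
turn y deg 0.05
```

View pics/w16.png

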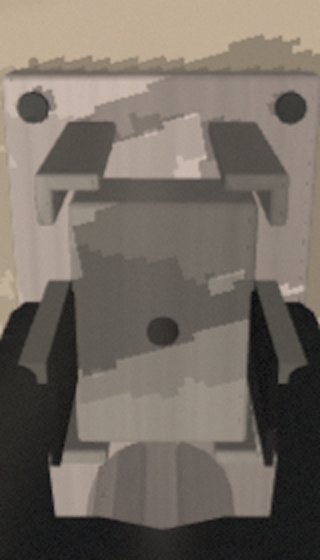

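jog_arm --motion '[[0.2, [0, 0.01, 0], [0, 0, 0]], [0.2, [0, 0.01, 0], [0, 0, 0]], [0.2, [0, 0.009, 0], [0, 0, 0]], [0.2, [0, 0.005, 0], [0, 0, 0]], [0.2, [0, 0.002, 0], [0, 0, 0]], [0.2, [0, 0, 0], [0, 0, 0]], [0.2, [0, 0, 0], [0, 0, 0]]]'

```text
clock: 21.88
tcp_pos: [0.5714, 0.1593, 0.0372]
orientation: [-1.329, -1.0, 1.002]
contact_force: [-1.7, -1.5, 2.8]
grip_width: 0.0379
```

jog_arm --motion '[[0.65, [0, 0, 0], [0, 0, 0]], [0.65, [0, 0, 0], [0, 0, 0]], [0.65, [0, 0, 0], [0, 0, 0]], [0.65, [0, 0, 0], [0, 0, 0]], [0.65, [0, -0.015, 0], [0, 0, 0]], [0.65, [0, -0.025, 0], [0, 0, 0]], [0.65, [0, -0.02, 0], [0, 0, 0]], [0.65, [0, 0, 0], [0, 0, 0]], [0.65, [0, 0, 0], [0, 0, 0]]]'

```text
clock: 22.63
tcp_pos: [0.5724, 0.16, 0.0993]
orientation: [-1.33, -1.003, 0.999]
contact_force: [0.6, -0.7, 0.3]
grip_width: 0.0557
```

```bash
python3 - <<'E'
from fixm import *
tgt([.572,.16,.048],np.pi-.2805)
f=grab("wrist"); save(f,"w17.png",(200,120,360,400),2)
P=cloud(f)
print("done")
E
```

```text
clock 22.63 tcp [0.5724 0.16   0.0993] j [ 0.45  0.91 -1.24  1.82  0.95  1.16  1.74] F [ 0.6 -0.7  0.3] w 0.0557 zang 2.8618 ydown [ 2.9e-03  8.0e-04 -1.0e+00]
shift mm [-0.2 51.3  0.6] rows 2.0
turn y deg 0.04
done
```

View pics/w17.png

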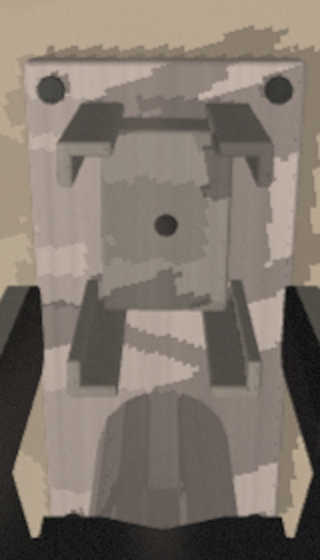

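jog_arm --motion '[[0, [0, 0, 0], [0, 0, 0]], [0, [0, 0, 0], [0, 0, 0]], [0, [0, 0, 0], [0, 0, 0]], [0, [0, 0, 0], [0, 0, 0]], [0, [0, 0.015, 0], [0, 0, 0]], [0, [0, 0.015, 0], [0, 0, 0]], [0, [0, 0.01, 0], [0, 0, 0]], [0, [0, 0.004, 0], [0, 0, 0]], [0, [0, 0, 0], [0, 0, 0]], [0, [0, 0, 0], [0, 0, 0]]]' --force 30

```text
clock: 23.52
tcp_pos: [0.5715, 0.1597, 0.053]
orientation: [-1.328, -1.0, 1.001]
contact_force: [0.4, 0.3, -0.1]
grip_width: -0.0003
```

jog_arm --motion '[[0, [0, 0.003, 0], [0, 0, 0]], [0, [0, 0.002, 0], [0, 0, 0]], [0, [0, 0, 0], [0, 0, 0]]]'

```text
clock: 23.77
tcp_pos: [0.5718, 0.1595, 0.0483]
orientation: [-1.329, -1.001, 1.0]
contact_force: [-0.1, -0.5, 0.1]
grip_width: 0.0002
```

jog_arm --motion '[[0, [0, 0.002, 0], [0, 0, 0]], [0, [0, 0.002, 0], [0, 0, 0]], [0, [0, 0, 0], [0, 0, 0]]]'

```text
clock: 24.02
tcp_pos: [0.5719, 0.1596, 0.048]
orientation: [-1.332, -1.001, 1.001]
contact_force: [-9.4, -8.3, 29.1]
grip_width: -0.0003
```

jog_arm --motion '[[0, [0, -0.01, 0], [0, 0, 0]], [0, [0, -0.02, 0], [0, 0, 0]], [0, [0, -0.03, 0], [0, 0, 0]], [0, [0, -0.035, 0], [0, 0, 0]], [0, [0, -0.035, 0], [0, 0, 0]], [0.75, [0, -0.035, 0], [0, 0, 0]], [0.75, [0, -0.035, 0], [0, 0, 0]], [0.75, [0, 0, 0], [0, 6.5, 0]], [0.75, [0, 0, 0], [0, 6.5, 0]], [0.75, [0, 0, 0], [0, 6.5, 0]]]'

```text
clock: 24.85
tcp_pos: [0.5718, 0.1596, 0.2454]
orientation: [-1.443, -0.739, 0.736]
contact_force: [-1.2, 0.2, -0.1]
grip_width: 0.0608
```

jog_arm --motion '[[0.75, [0, 0, 0], [0, 6.5, 0]], [0.75, [0, 0, 0], [0, 6.5, 0]], [0.75, [0, 0, 0], [0, 6.5, 0]], [0.75, [0, 0, 0], [0, 6.5, 0]], [0.75, [0, 0, 0], [0, 6.5, 0]], [0.75, [0, 0, 0], [0, 6.5, 0]], [0.75, [0, 0, 0], [0, 6.5, 0]], [0.75, [0, 0, 0], [0, 6.5, 0]], [0.75, [0, 0, 0], [0, 6.5, 0]], [0.75, [0, 0, 0], [0, 6.5, 0]]]'

```text
clock: 25.68
tcp_pos: [0.5715, 0.1596, 0.2446]
orientation: [-1.566, 0.148, -0.149]
contact_force: [-0.2, 0.1, -0.8]
grip_width: 0.0639
```

jog_arm --motion '[[0.75, [0, 0, 0], [0, 6.5, 0]], [0.75, [0, 0, 0], [0, 6.5, 0]], [0.75, [0, 0, 0], [0, 6.5, 0]], [0.75, [0, 0, 0], [0, 6.5, 0]], [0.75, [0, 0, 0], [0, 6.5, 0]], [0.75, [0, 0, 0], [0, 6.5, 0]], [0.75, [0, 0, 0], [0, 6.5, 0]], [0.75, [0, 0, 0], [0, 6.5, 0]], [0.75, [0, 0, 0], [0, 6.5, 0]], [0.75, [0, 0, 0], [0, 6.5, 0]]]'

```text
clock: 26.52
tcp_pos: [0.5714, 0.1598, 0.2446]
orientation: [-1.316, 1.025, -1.025]
contact_force: [0.4, 0.1, -0.4]
grip_width: 0.0642
```

```bash
python3 - <<'E'
from fixm import *
tgt([.55,-.17,.25],-.5)
f=grab("wrist"); save(f,"w18.png"); t=grab("top"); save(t,"t18.png")
E
```

```text
clock 26.52 tcp [0.5714 0.1598 0.2446] j [ 0.21  0.46 -0.78  1.72  0.36  1.11 -0.43] F [ 0.4  0.1 -0.4] w 0.0642 zang 0.2475 ydown [ 4.e-04  1.e-04 -1.e+00]
shift mm [ 314.5   -5.5 -101.6] rows 9.0
turn y deg 42.83
```

View pics/w18.png

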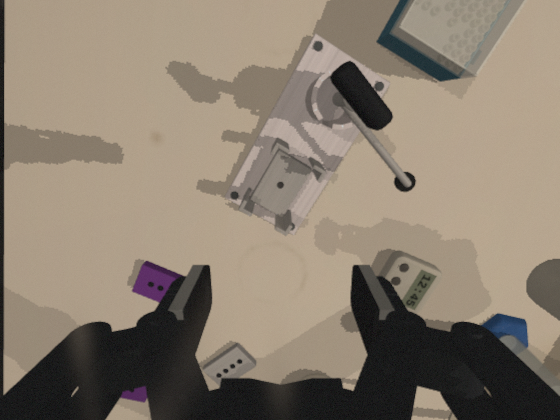

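View pics/t18.png

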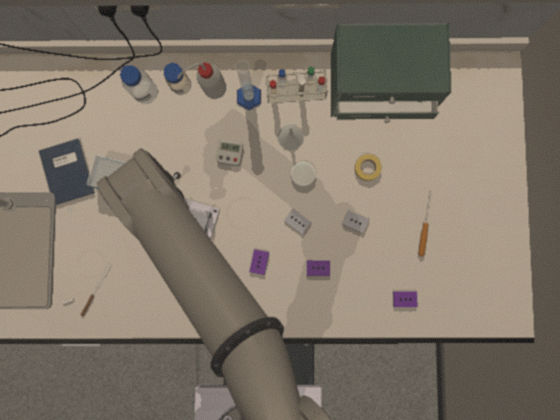

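jog_arm --motion '[[0.75, [0.0356, 0, -0.0102], [0, 0, 0]], [0.75, [0.0356, 0, -0.0102], [0, 0, 0]], [0.75, [0.0356, 0, -0.0102], [0, 0, 0]], [0.75, [0.0356, 0, -0.0102], [0, 0, 0]], [0.75, [0.0356, 0, -0.0102], [0, 0, 0]], [0.75, [0.0356, 0, -0.0102], [0, 0, 0]], [0.75, [0.0356, 0, -0.0102], [0, 0, 0]], [0.75, [0.0356, 0, -0.0102], [0, 0, 0]], [0.75, [0.0356, 0, -0.0102], [0, 0, 0]], [0.75, [0.0356, 0, -0.0102], [0, 0, 0]]]'

```text
clock: 27.45
tcp_pos: [0.5615, -0.2124, 0.2446]
orientation: [-1.32, 1.018, -1.018]
contact_force: [1.2, 0.3, -0.5]
grip_width: 0.064
```

jog_arm --motion '[[0.75, [0, 0, 0], [0, 6, 0]], [0.75, [0, 0, 0], [0, 6, 0]], [0.75, [0, 0, 0], [0, 6, 0]], [0.75, [0, 0, 0], [0, 6, 0]], [0.75, [0, 0, 0], [0, 6, 0]], [0.75, [0, 0, 0], [0, 6, 0]], [0.75, [0, 0, 0], [0, 6, 0]], [0.75, [0, 0, 0], [0, 0, 0]]]'

```text
clock: 28.12
tcp_pos: [0.5619, -0.2103, 0.2444]
orientation: [-0.943, 1.553, -1.553]
contact_force: [0.4, 0.3, 0.1]
grip_width: 0.0642
```

```bash
python3 - <<'E'
from fixm import *
tgt([.5645,-.2485,.15],-.5)
f=grab("wrist"); save(f,"w19.png"); t=grab("top")
E
```

```text
clock 28.12 tcp [ 0.5619 -0.2103  0.2444] j [ 0.67  0.41 -0.55  1.72  0.24  1.08 -0.43] F [0.4 0.3 0.1] w 0.0642 zang -0.4800 ydown [ 1.e-04 -1.e-04 -1.e+00]
shift mm [32.6 94.4 19.9] rows 3.0
turn y deg 1.15
```

View pics/w19.png

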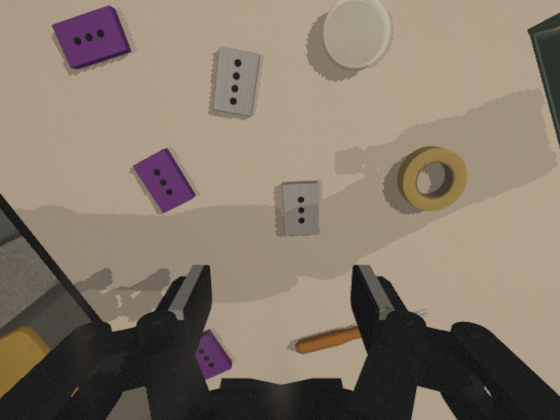

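```bash
cat >> fixm.py <<'E'
def plate(f,c,rad,n,z,thr=70):
    D=[d for d in dimples(f,c,rad,thr) if d[1]<400]
    W=np.array([d[0] for d in D]); W=W[np.argsort(np.hypot(*(W-W.mean(0)).T))][:n] if len(W)>n else W
    W=W[np.argsort(W[:,1])]; p=onz(f,*W.mean(0),z)
    a=onz(f,*W[0],z);b=onz(f,*W[-1],z);v=b-a
    yaw=np.arctan2(v[0],-v[1])
    print("n",len(W),"px",W.mean(0).round(1),"pos",p.round(4),"yaw %.3f"%yaw,"rowlen %.4f"%np.linalg.norm(v))
    return W.mean(0),p,yaw
E
python3 - <<'E'
from fixm import *
f=grab("wrist"); t=grab("top")
w3,p3,_=plate(f,(301,209),18,3,.013); w4,p4,_=plate(f,(236,82),26,4,.010)
print(depth(f,312,209).round(4),depth(f,290,209).round(4),depth(f,245,90).round(4))
# top view dimples around projected positions
for nm,w,p in (("3",w3,p3),("4",w4,p4)):
    u,v=proj(t,p); x,y=int(round(u)),int(round(v)); g=cv2.GaussianBlur(t["image"].max(2),(3,3),0)[y-5:y+6,x-7:x+8].astype(float)
    wt=np.clip(np.median(g)-15-g,0,None)
    if wt.sum()==0: print("occluded",u,v); continue
    Y,X=np.mgrid[-5:6,-7:8]; D=(x+(wt*X).sum()/wt.sum(),y+(wt*Y).sum()/wt.sum())
    q,e=tri(f,w,t,D); print(nm,"proj",np.round((u,v),1),"seen",np.round(D,1),"tri",q.round(4),"err %.4f"%e)
E
```

```text
n 3 px [300.6 209.8] pos [ 0.5655 -0.2509  0.013 ] yaw -0.430 rowlen 0.0241
n 4 px [235.7  81.4] pos [ 0.5668 -0.1018  0.01  ] yaw -0.645 rowlen 0.0362
[ 0.5773 -0.2555  0.0138] [ 0.5556 -0.2445  0.0138] [ 0.5713 -0.1133  0.0121]
3 proj [355.1 221.6] seen [348.  223.5] tri [ 0.5633 -0.2338  0.0503] err 0.0157
4 proj [296.8 221.5] seen [297.3 221. ] tri [ 0.5674 -0.1029  0.0184] err 0.0003
```

jog_arm --motion '[[0.75, [0.0343, 0, 0.022], [0, 0, 0]], [0.75, [0, 0.03, 0], [0, -2.9, 0]], [0.75, [0, 0.035, 0], [0, 0, 0]], [0.75, [0, 0.035, 0], [0, 0, 0]], [0.75, [0, 0, 0], [0, 0, 0]], [0.75, [0, 0, 0], [0, 0, 0]]]'

```text
clock: 28.82
tcp_pos: [0.5644, -0.2509, 0.1431]
orientation: [-0.978, 1.521, -1.514]
contact_force: [0.9, -0.5, 1.7]
grip_width: 0.0641
```

```bash
python3 - <<'E'
from fixm import *
f=grab("wrist"); save(f,"w20.png")
tgt([.5655,-.2509,.024],-.43)
E
```

```text
clock 28.87 tcp [ 0.566  -0.2511  0.1452] j [ 0.69  0.55 -0.51  1.76  0.32  0.92 -0.38] F [-0.5 -0.3  0.9] w 0.0635 zang -0.4283 ydown [ 4.e-04  5.e-04 -1.e+00]
shift mm [ 1.000e-01  1.212e+02 -6.000e-01] rows 4.0
turn y deg 0.10
```

View pics/w20.png

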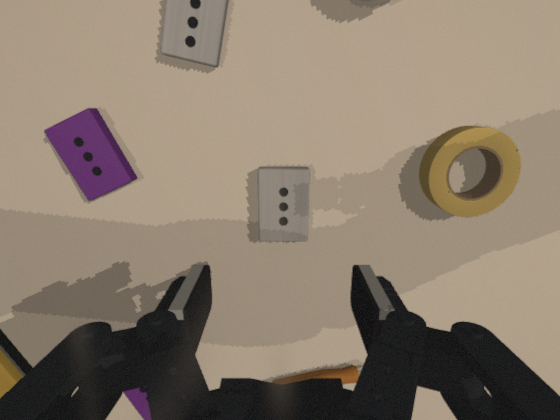

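```bash
python3 - <<'E'
from fixm import *
f=grab("wrist")
plate(f,(283,206),24,3,.013); tgt()
E
```

```text
n 3 px [280.5 206. ] pos [ 0.5658 -0.2508  0.013 ] yaw -0.428 rowlen 0.0240
clock 28.92 tcp [ 0.5669 -0.2513  0.1464] j [ 0.69  0.55 -0.51  1.76  0.32  0.92 -0.38] F [-0.4  0.   0.6] w 0.0641 zang -0.4286 ydown [ 2.8e-03 -6.0e-04 -1.0e+00]
```

jog_arm --motion '[[0.75, [0, 0.035, 0], [0, 0, 0]], [0.75, [0, 0.035, 0], [0, 0, 0]], [0.75, [0, 0.03, 0], [0, 0, 0]], [0.75, [0, 0.015, 0], [0, 0, 0]], [0.75, [0, 0.0055, 0], [0, 0, 0]], [0.75, [0, 0, 0], [0, 0, 0]], [0.75, [0, 0, 0], [0, 0, 0]]]'

```text
clock: 29.5
tcp_pos: [0.5672, -0.2516, 0.0259]
orientation: [-0.972, 1.515, -1.52]
contact_force: [-0.3, 0.5, 0.1]
grip_width: 0.0637
```

```bash
python3 - <<'E'
from fixm import *
f=grab("wrist"); save(f,"w21.png")
tgt([.5657,-.2508,.024],-.43)
E
```

```text
clock 29.55 tcp [ 0.5673 -0.2517  0.0262] j [ 0.63  0.71 -0.43  1.81  0.43  0.71 -0.47] F [0.1 0.4 0.6] w 0.0637 zang -0.4298 ydown [ 0.0036 -0.0013 -1.    ]
shift mm [-0.1  2.2 -1.9] rows 1.0
turn y deg 0.01
```

View pics/w21.png

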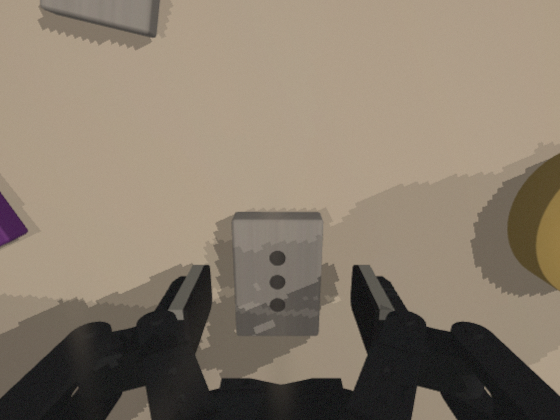

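jog_arm --motion '[[0.2, [0, 0.0015, -0.0015], [0, 0, 0]], [0.2, [0, 0, 0], [0, 0, 0]], [0.2, [0, 0, 0], [0, 0, 0]], [0.2, [0, 0, 0], [0, 0, 0]], [0.2, [0, 0, 0], [0, 0, 0]], [0.2, [0, 0, 0], [0, 0, 0]]]' --force 60

```text
clock: 30.05
tcp_pos: [0.565, -0.251, 0.024]
orientation: [-0.973, 1.516, -1.52]
contact_force: [-1.2, 0.1, 6.6]
grip_width: 0.038
```

jog_arm --motion '[[0.2, [0, -0.01, 0], [0, 0, 0]], [0.2, [0, -0.025, 0], [0, 0, 0]], [0.2, [0, -0.035, 0], [0, 0, 0]], [0.2, [0, -0.035, 0], [0, 0, 0]], [0.2, [0, -0.035, 0], [0, 0, 0]], [0.2, [0, -0.035, 0], [0, 0, 0]], [0.2, [0, -0.025, 0], [0, 0, 0]], [0.2, [0, 0, 0], [0, 0, 0]]]'

```text
clock: 30.72
tcp_pos: [0.5672, -0.2512, 0.2296]
orientation: [-0.968, 1.509, -1.525]
contact_force: [1.1, -0.1, -0.8]
grip_width: 0.038
```

```bash
python3 - <<'E'
from fixm import *
f=grab("wrist"); save(f,"w22.png")
tgt([.572,.16,.22],np.pi-.2805)
E
```

```text
clock 30.77 tcp [ 0.5658 -0.251   0.2265] j [ 0.72  0.46 -0.54  1.7   0.27  1.05 -0.34] F [-0.4  0.4 -0.7] w 0.0379 zang -0.4299 ydown [ 0.0063 -0.0028 -1.    ]
shift mm [-376.2    5.4 -165.7] rows 11.0
turn y deg 171.44
```

View pics/w22.png

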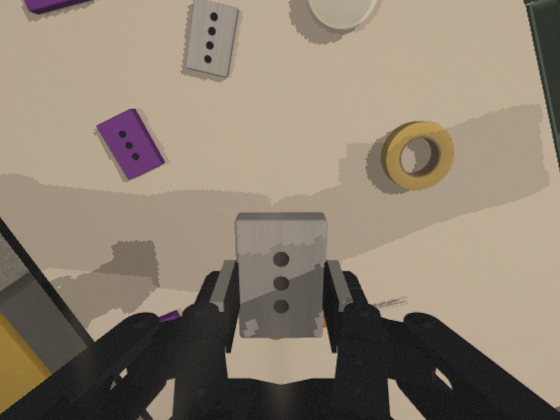

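jog_arm --motion '[[0.2, [-0.0345, 0, -0.0152], [0, 0, 0]], [0.2, [-0.0345, 0, -0.0152], [0, 0, 0]], [0.2, [-0.0345, 0, -0.0152], [0, 0, 0]], [0.2, [-0.0345, 0, -0.0152], [0, 0, 0]], [0.2, [-0.0345, 0, -0.0152], [0, 0, 0]], [0.2, [-0.0345, 0, -0.0152], [0, 0, 0]], [0.2, [-0.0345, 0, -0.0152], [0, 0, 0]], [0.2, [-0.0345, 0, -0.0152], [0, 0, 0]], [0.2, [-0.0345, 0, -0.0152], [0, 0, 0]], [0.2, [-0.0345, 0, -0.0152], [0, 0, 0]]]'

```text
clock: 31.6
tcp_pos: [0.5685, 0.1276, 0.2213]
orientation: [-0.977, 1.519, -1.518]
contact_force: [1.3, -0.2, -1.2]
grip_width: 0.0375
```

jog_arm --motion '[[0.2, [-0.031, 0, -0.0137], [0, 0, 0]], [0.2, [0, 0, 0], [0, -6.5, 0]], [0.2, [0, 0, 0], [0, -6.5, 0]], [0.2, [0, 0, 0], [0, -6.5, 0]], [0.2, [0, 0, 0], [0, -6.5, 0]], [0.2, [0, 0, 0], [0, -6.5, 0]], [0.2, [0, 0, 0], [0, -6.5, 0]], [0.2, [0, 0, 0], [0, -6.5, 0]], [0.2, [0, 0, 0], [0, -6.5, 0]], [0.2, [0, 0, 0], [0, -6.5, 0]]]'

```text
clock: 32.43
tcp_pos: [0.5693, 0.1597, 0.2211]
orientation: [-1.436, 0.761, -0.758]
contact_force: [-0.2, 0.7, -1.0]
grip_width: 0.0378
```

jog_arm --motion '[[0.2, [0, 0, 0], [0, -6.5, 0]], [0.2, [0, 0, 0], [0, -6.5, 0]], [0.2, [0, 0, 0], [0, -6.5, 0]], [0.2, [0, 0, 0], [0, -6.5, 0]], [0.2, [0, 0, 0], [0, -6.5, 0]], [0.2, [0, 0, 0], [0, -6.5, 0]], [0.2, [0, 0, 0], [0, -6.5, 0]], [0.2, [0, 0, 0], [0, -6.5, 0]], [0.2, [0, 0, 0], [0, -6.5, 0]], [0.2, [0, 0, 0], [0, -6.5, 0]]]'

```text
clock: 33.27
tcp_pos: [0.5694, 0.1596, 0.2212]
orientation: [-1.568, -0.125, 0.128]
contact_force: [-0.2, 0.5, -0.7]
grip_width: 0.0381
```

jog_arm --motion '[[0.2, [0, 0, 0], [0, -6.5, 0]], [0.2, [0, 0, 0], [0, -6.5, 0]], [0.2, [0, 0, 0], [0, -6.5, 0]], [0.2, [0, 0, 0], [0, -6.5, 0]], [0.2, [0, 0, 0], [0, -6.5, 0]], [0.2, [0, 0, 0], [0, -6.5, 0]], [0.2, [0, 0, 0], [0, -6.5, 0]], [0.2, [0, 0, 0], [0, -6.5, 0]], [0.2, [0, 0, 0], [0, -6.5, 0]], [0.2, [0, 0, 0], [0, 0, 0]]]'

```text
clock: 34.1
tcp_pos: [0.5695, 0.1596, 0.2209]
orientation: [-1.368, -0.915, 0.918]
contact_force: [0.4, 0.4, -0.7]
grip_width: 0.0381
```

```bash
python3 - <<'E'
from fixm import *
tgt([.572,.16,.11],np.pi-.2805)
E
```

```text
clock 34.10 tcp [0.5695 0.1596 0.2209] j [ 0.5   0.75 -1.33  1.73  0.76  1.29  1.75] F [ 0.4  0.4 -0.7] w 0.0381 zang 2.7509 ydown [-2.4e-03 -4.0e-04 -1.0e+00]
shift mm [  1.4 110.9  -2.4] rows 3.0
turn y deg -6.32
```

jog_arm --motion '[[0.2, [0.0014, 0, -0.0024], [0, 0, 0]], [0.2, [0, 0, 0], [0, -6.3, 0]], [0.2, [0, 0.03, 0], [0, 0, 0]], [0.2, [0, 0.03, 0], [0, 0, 0]], [0.2, [0, 0.025, 0], [0, 0, 0]], [0.2, [0, 0.02, 0], [0, 0, 0]], [0.2, [0, 0, 0], [0, 0, 0]], [0.2, [0, 0, 0], [0, 0, 0]], [0.2, [0, 0, 0], [0, 0, 0]]]'

```text
clock: 34.85
tcp_pos: [0.5735, 0.1612, 0.1186]
orientation: [-1.331, -0.997, 0.995]
contact_force: [0.1, -0.2, -0.3]
grip_width: 0.0375
```

```bash
python3 - <<'E'
from fixm import *
tgt([.572,.16,.11],np.pi-.2805)
f=grab("wrist"); save(f,"w23.png",(200,120,360,400),2)
tgt()
w,p,y=plate(f,(281,283),34,3,.116-.011); 
E
```

```text
clock 34.85 tcp [0.5735 0.1612 0.1186] j [ 0.44  0.87 -1.23  1.81  0.9   1.16  1.77] F [ 0.1 -0.2 -0.3] w 0.0375 zang 2.8554 ydown [ 1.3e-03  9.0e-04 -1.0e+00]
shift mm [-1.6  8.6  1.1] rows 1.0
turn y deg -0.32
clock 34.90 tcp [0.5738 0.1613 0.119 ] j [ 0.44  0.87 -1.23  1.81  0.9   1.16  1.77] F [-0.2  0.4 -0.8] w 0.0379 zang 2.8556 ydown [ 0.0021  0.0011 -1.    ]
n 3 px [281.1 282.4] pos [0.5734 0.1616 0.105 ] yaw 2.857 rowlen 0.0245
```

View pics/w23.png

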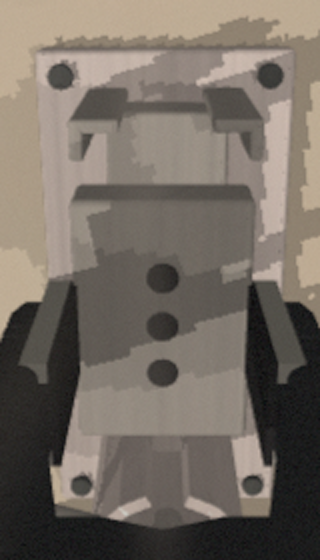

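jog_arm --motion '[[0.2, [-0.0019, 0.01, 0.0009], [0, -0.3, 0]], [0.2, [0, 0.012, 0], [0, 0, 0]], [0.2, [0, 0.01, 0], [0, 0, 0]], [0.2, [0, 0.01, 0], [0, 0, 0]], [0.2, [0, 0, 0], [0, 0, 0]], [0.2, [0, 0, 0], [0, 0, 0]]]'

```text
clock: 35.4
tcp_pos: [0.5711, 0.1589, 0.0744]
orientation: [-1.328, -1.0, 1.002]
contact_force: [0.2, -0.2, -0.9]
grip_width: 0.0382
```

```bash
python3 - <<'E'
from fixm import *
tgt([.572,.16,.053],np.pi-.2805)
f=grab("wrist"); save(f,"w24.png",(200,120,360,400),2)
E
```

```text
clock 35.40 tcp [0.5711 0.1589 0.0744] j [ 0.42  0.91 -1.18  1.83  0.96  1.11  1.74] F [ 0.2 -0.2 -0.9] w 0.0382 zang 2.8620 ydown [-1.5e-03 -2.0e-04 -1.0e+00]
shift mm [ 1.3 21.4 -0.6] rows 1.0
turn y deg 0.05
```

View pics/w24.png

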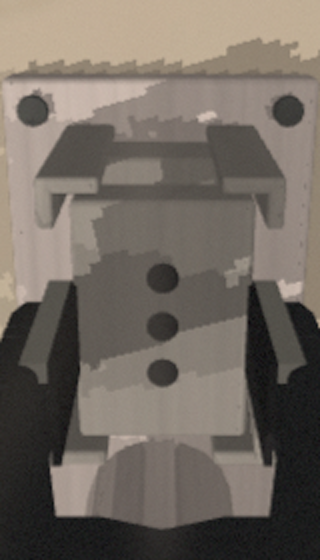

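In the guides with no contact; lowering onto plate1.

jog_arm --motion '[[0.2, [0.0006, 0.008, 0], [0, 0, 0]], [0.2, [0, 0.006, 0], [0, 0, 0]], [0.2, [0, 0.004, 0], [0, 0, 0]], [0.2, [0, 0.003, 0], [0, 0, 0]], [0.2, [0, 0, 0], [0, 0, 0]], [0.2, [0, 0, 0], [0, 0, 0]]]'

```text
clock: 35.95
tcp_pos: [0.5716, 0.1596, 0.0542]
orientation: [-1.328, -1.001, 1.001]
contact_force: [0.4, -0.0, -1.1]
grip_width: 0.0379
```

jog_arm --motion '[[0.2, [0, 0.0015, 0], [0, 0, 0]], [0.2, [0, 0, 0], [0, 0, 0]], [0.2, [0, 0, 0], [0, 0, 0]]]'

```text
clock: 36.2
tcp_pos: [0.572, 0.1597, 0.0531]
orientation: [-1.329, -1.001, 1.0]
contact_force: [0.1, -0.3, 0.5]
grip_width: 0.038
```

Just touching. Release, rise, look.

jog_arm --motion '[[0.65, [0, 0, 0], [0, 0, 0]], [0.65, [0, 0, 0], [0, 0, 0]], [0.65, [0, 0, 0], [0, 0, 0]], [0.65, [0, 0, 0], [0, 0, 0]], [0.65, [0, -0.015, 0], [0, 0, 0]], [0.65, [0, -0.025, 0], [0, 0, 0]], [0.65, [0, -0.01, 0], [0, 0, 0]], [0.65, [0, 0, 0], [0, 0, 0]], [0.65, [0, 0, 0], [0, 0, 0]]]'

```text
clock: 36.95
tcp_pos: [0.5722, 0.1595, 0.1035]
orientation: [-1.33, -1.002, 1.0]
contact_force: [-0.2, 0.2, 0.9]
grip_width: 0.0554
```

```bash
python3 - <<'E'
from fixm import *
tgt([.572,.16,.061],np.pi-.2805)
f=grab("wrist"); save(f,"w25.png",(200,120,360,400),2)
plate(f,(281,230),40,3,.042,60)
E
```

```text
clock 36.95 tcp [0.5722 0.1595 0.1035] j [ 0.44  0.88 -1.21  1.82  0.92  1.14  1.76] F [-0.2  0.2  0.9] w 0.0554 zang 2.8616 ydown [ 0.0016 -0.     -1.    ]
shift mm [ 0.4 42.5  0.3] rows 2.0
turn y deg 0.03
n 3 px [283.7 239.8] pos [0.5701 0.1592 0.042 ] yaw 2.905 rowlen 0.0241
```

View pics/w25.png

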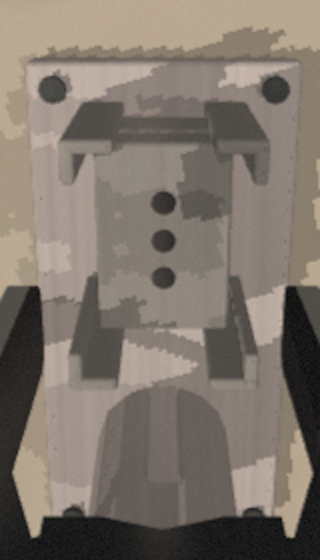

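jog_arm --motion '[[0, [0, 0, 0], [0, 0, 0]], [0, [0, 0, 0], [0, 0, 0]], [0, [0, 0, 0], [0, 0, 0]], [0, [0, 0, 0], [0, 0, 0]], [0, [0, 0.015, 0], [0, 0, 0]], [0, [0, 0.015, 0], [0, 0, 0]], [0, [0, 0.01, 0], [0, 0, 0]], [0, [0, 0.001, 0], [0, 0, 0]], [0, [0, 0, 0], [0, 0, 0]], [0, [0, 0, 0], [0, 0, 0]]]' --force 30

```text
clock: 37.83
tcp_pos: [0.5711, 0.1592, 0.0612]
orientation: [-1.329, -0.999, 1.003]
contact_force: [-3.8, -2.0, 7.9]
grip_width: 0.0001
```

jog_arm --motion '[[0, [0, 0.002, 0], [0, 0, 0]], [0, [0, 0.001, 0], [0, 0, 0]], [0, [0, 0, 0], [0, 0, 0]]]'

```text
clock: 38.08
tcp_pos: [0.5711, 0.1593, 0.061]
orientation: [-1.331, -0.999, 1.003]
contact_force: [-9.8, -8.5, 31.7]
grip_width: -0.0002
```

jog_arm --motion '[[0, [0, -0.01, 0], [0, 0, 0]], [0, [0, -0.02, 0], [0, 0, 0]], [0, [0, -0.03, 0], [0, 0, 0]], [0, [0, -0.035, 0], [0, 0, 0]], [0, [0, -0.035, 0], [0, 0, 0]], [0.75, [0, -0.035, 0], [0, 0, 0]], [0.75, [0, -0.022, 0], [0, 0, 0]], [0.75, [0, 0, 0], [0, 6.5, 0]], [0.75, [0, 0, 0], [0, 6.5, 0]], [0.75, [0, 0, 0], [0, 6.5, 0]]]'

```text
clock: 38.92
tcp_pos: [0.5718, 0.1593, 0.2451]
orientation: [-1.442, -0.737, 0.737]
contact_force: [0.1, 0.1, -0.3]
grip_width: 0.0605
```

jog_arm --motion '[[0.75, [0, 0, 0], [0, 6.5, 0]], [0.75, [0, 0, 0], [0, 6.5, 0]], [0.75, [0, 0, 0], [0, 6.5, 0]], [0.75, [0, 0, 0], [0, 6.5, 0]], [0.75, [0, 0, 0], [0, 6.5, 0]], [0.75, [0, 0, 0], [0, 6.5, 0]], [0.75, [0, 0, 0], [0, 6.5, 0]], [0.75, [0, 0, 0], [0, 6.5, 0]], [0.75, [0, 0, 0], [0, 6.5, 0]], [0.75, [0, 0, 0], [0, 6.5, 0]]]'

```text
clock: 39.75
tcp_pos: [0.5715, 0.1592, 0.2445]
orientation: [-1.566, 0.15, -0.148]
contact_force: [0.2, -0.6, -0.2]
grip_width: 0.064
```

jog_arm --motion '[[0.75, [0, 0, 0], [0, 6.5, 0]], [0.75, [0, 0, 0], [0, 6.5, 0]], [0.75, [0, 0, 0], [0, 6.5, 0]], [0.75, [0, 0, 0], [0, 6.5, 0]], [0.75, [0, 0, 0], [0, 6.5, 0]], [0.75, [0, 0, 0], [0, 6.5, 0]], [0.75, [0, 0, 0], [0, 6.5, 0]], [0.75, [0, 0, 0], [0, 6.5, 0]], [0.75, [0, 0, 0], [0, 6.5, 0]], [0.75, [0, 0, 0], [0, 6.5, 0]]]'

```text
clock: 40.58
tcp_pos: [0.5715, 0.1592, 0.2445]
orientation: [-1.317, 1.026, -1.025]
contact_force: [0.0, 0.1, 0.1]
grip_width: 0.0641
```

jog_arm --motion '[[0.75, [0, 0, 0], [0, 6.5, 0]], [0.75, [0, 0, 0], [0, 6.5, 0]], [0.75, [0, 0, 0], [0, 6.5, 0]], [0.75, [0, 0, 0], [0, 6.5, 0]], [0.75, [0, 0, 0], [0, 6.5, 0]], [0.75, [0, 0, 0], [0, 6.5, 0]], [0.75, [0, 0, 0], [0, 6.5, 0]], [0.75, [0, 0, 0], [0, 6.5, 0]], [0.75, [0, 0, 0], [0, 0, 0]]]'

```text
clock: 41.33
tcp_pos: [0.5714, 0.1593, 0.2447]
orientation: [-0.824, 1.676, -1.677]
contact_force: [-0.6, 0.8, -0.1]
grip_width: 0.064
```

```bash
python3 - <<'E'
from fixm import *
tgt([.567,-.08,.24],-.645)
f=grab("wrist"); save(f,"w26.png"); t=grab("top"); save(t,"t26.png",(200,130,440,320),3)
E
```

```text
clock 41.33 tcp [0.5714 0.1593 0.2447] j [ 0.06  0.41 -0.57  1.73  0.25  1.08 -1.25] F [-0.6  0.8 -0.1] w 0.0640 zang -0.6588 ydown [-0.0012 -0.001  -1.    ]
shift mm [192.    4.9 143. ] rows 7.0
turn y deg -0.79
```

View pics/t26.png

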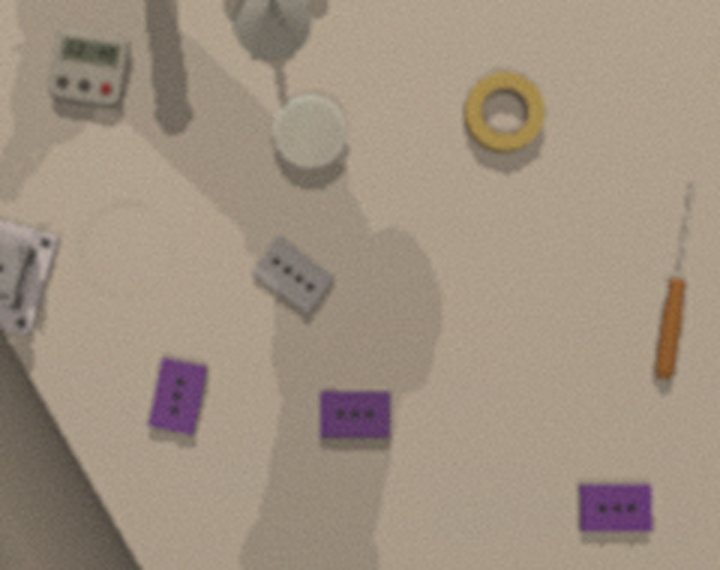

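jog_arm --motion '[[0.75, [0.0274, 0, 0.0204], [0, -0.8, 0]], [0.75, [0.0274, 0, 0.0204], [0, 0, 0]], [0.75, [0.0274, 0, 0.0204], [0, 0, 0]], [0.75, [0.0274, 0, 0.0204], [0, 0, 0]], [0.75, [0.0274, 0, 0.0204], [0, 0, 0]], [0.75, [0.0274, 0, 0.0204], [0, 0, 0]], [0.75, [0.0274, 0, 0.0204], [0, 0, 0]], [0.75, [0, 0, 0], [0, 0, 0]], [0.75, [0, 0, 0], [0, 0, 0]]]'

```text
clock: 42.18
tcp_pos: [0.5706, -0.0826, 0.2451]
orientation: [-0.834, 1.665, -1.666]
contact_force: [-0.3, 0.0, 0.1]
grip_width: 0.0642
```

```bash
python3 - <<'E'
from fixm import *
f=grab("wrist"); save(f,"w27.png")
tgt([.567,-.102,.14],-.645)
c=[int(round(v)) for v in proj(f,[.567,-.102,.01])]; print(c)
plate(f,c,24,4,.010); print(depth(f,c[0]+12,c[1]),depth(f,c[0]-12,c[1]))
E
```

```text
clock 42.23 tcp [ 0.5708 -0.0802  0.2453] j [ 0.44  0.37 -0.51  1.77  0.2   1.05 -0.79] F [0.3 0.4 0.6] w 0.0642 zang -0.6406 ydown [-7.e-04  3.e-04 -1.e+00]
shift mm [ 19.7 105.3  10.1] rows 3.0
turn y deg 0.25
[289, 194]
n 4 px [288.9 194.3] pos [ 0.5669 -0.1021  0.01  ] yaw -0.644 rowlen 0.0362
[ 0.57786098 -0.10968341  0.01060182] [ 0.55658239 -0.09397591  0.00996024]
```

View pics/w27.png

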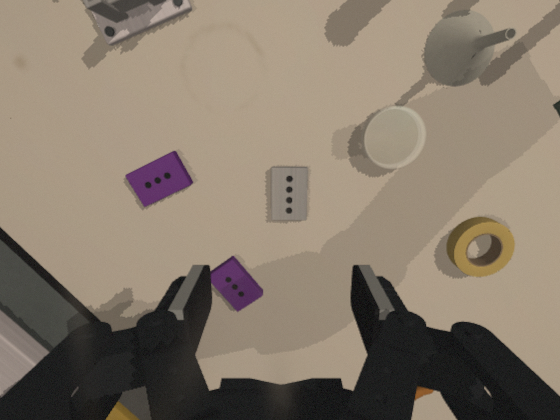

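jog_arm --motion '[[0.75, [0.0197, 0, 0.0101], [0, 0.2, 0]], [0.75, [0, 0.035, 0], [0, 0, 0]], [0.75, [0, 0.035, 0], [0, 0, 0]], [0.75, [0, 0.035, 0], [0, 0, 0]], [0.75, [0, 0.035, 0], [0, 0, 0]], [0.75, [0, 0.03, 0], [0, 0, 0]], [0.75, [0, 0.02, 0], [0, 0, 0]], [0.75, [0, 0, 0], [0, 0, 0]], [0.75, [0, 0, 0], [0, 0, 0]], [0.75, [0, 0, 0], [0, 0, 0]]]'

```text
clock: 43.07
tcp_pos: [0.5685, -0.1002, 0.0571]
orientation: [-0.831, 1.664, -1.664]
contact_force: [0.3, -0.7, 0.1]
grip_width: 0.0641
```

```bash
python3 - <<'E'
from fixm import *
f=grab("wrist"); save(f,"w28.png")
tgt([.5669,-.1021,.023],-.645)
c=[int(round(v)) for v in proj(f,[.567,-.102,.01])]; print(c)
plate(f,c,40,4,.010,60)
E
```

```text
clock 43.12 tcp [ 0.5688 -0.1006  0.0576] j [ 0.39  0.6  -0.42  1.91  0.36  0.7  -0.89] F [ 0.7 -0.9  0.7] w 0.0641 zang -0.6430 ydown [ 0.0031  0.     -1.    ]
shift mm [ 2.4 34.6 -0.7] rows 1.0
turn y deg 0.11
[280, 255]
n 4 px [283.8 254.4] pos [ 0.5686 -0.1029  0.01  ] yaw -0.614 rowlen 0.0360
```

View pics/w28.png

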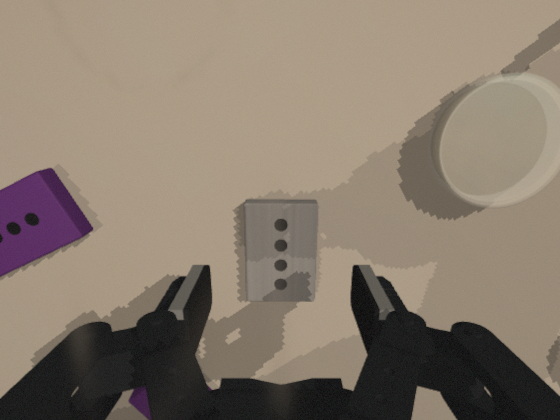

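jog_arm --motion '[[0.75, [0.002, 0.02, 0], [0, 0, 0]], [0.75, [0, 0.014, 0], [0, 0, 0]], [0.75, [0, 0, 0], [0, 0, 0]], [0.75, [0, 0, 0], [0, 0, 0]]]'

```text
clock: 43.45
tcp_pos: [0.5659, -0.1028, 0.0219]
orientation: [-0.833, 1.666, -1.666]
contact_force: [-0.4, 1.3, 0.1]
grip_width: 0.0644
```

jog_arm --motion '[[0.2, [0, 0, 0], [0, 0, 0]], [0.2, [0, 0, 0], [0, 0, 0]], [0.2, [0, 0, 0], [0, 0, 0]], [0.2, [0, 0, 0], [0, 0, 0]], [0.2, [0, 0, 0], [0, 0, 0]], [0.2, [0, 0, 0], [0, 0, 0]]]' --force 60

```text
clock: 43.95
tcp_pos: [0.567, -0.1029, 0.0232]
orientation: [-0.83, 1.665, -1.667]
contact_force: [-1.4, 1.8, 5.9]
grip_width: 0.0373
```

jog_arm --motion '[[0.2, [0, -0.01, 0], [0, 0, 0]], [0.2, [0, -0.025, 0], [0, 0, 0]], [0.2, [0, -0.035, 0], [0, 0, 0]], [0.2, [0, -0.035, 0], [0, 0, 0]], [0.2, [0, -0.035, 0], [0, 0, 0]], [0.2, [0, -0.035, 0], [0, 0, 0]], [0.2, [0, -0.025, 0], [0, 0, 0]], [0.2, [0, 0, 0], [0, 0, 0]], [0.2, [0, 0, 0], [0, 0, 0]]]'

```text
clock: 44.7
tcp_pos: [0.567, -0.103, 0.2243]
orientation: [-0.828, 1.663, -1.668]
contact_force: [-0.4, 0.3, -0.5]
grip_width: 0.0373
```

```bash
python3 - <<'E'
from fixm import *
f=grab("wrist"); save(f,"w29.png")
tgt([.572,.16,.22],np.pi-.2805)
E
```

```text
clock 44.75 tcp [ 0.5659 -0.103   0.2225] j [ 0.47  0.39 -0.5   1.8   0.22  1.01 -0.77] F [ 0.4 -0.7 -1. ] w 0.0374 zang -0.6446 ydown [ 9.e-04 -5.e-04 -1.e+00]
shift mm [-213.9    2.3 -153.2] rows 7.0
turn y deg 159.14
```

View pics/w29.png

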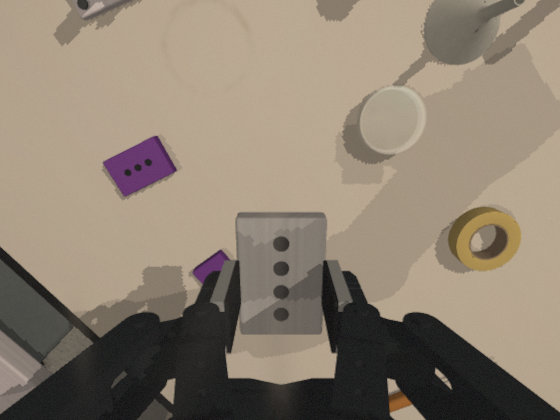

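jog_arm --motion '[[0.2, [-0.0306, 0, -0.0219], [0, 0, 0]], [0.2, [-0.0306, 0, -0.0219], [0, 0, 0]], [0.2, [-0.0306, 0, -0.0219], [0, 0, 0]], [0.2, [-0.0306, 0, -0.0219], [0, 0, 0]], [0.2, [-0.0306, 0, -0.0219], [0, 0, 0]], [0.2, [-0.0306, 0, -0.0219], [0, 0, 0]], [0.2, [-0.0306, 0, -0.0219], [0, 0, 0]], [0.2, [0, 0, 0], [0, -6.5, 0]], [0.2, [0, 0, 0], [0, -6.5, 0]], [0.2, [0, 0, 0], [0, -6.5, 0]]]'

```text
clock: 45.58
tcp_pos: [0.5709, 0.1613, 0.2199]
orientation: [-1.058, 1.426, -1.423]
contact_force: [0.2, -0.3, -0.5]
grip_width: 0.0375
```

jog_arm --motion '[[0.2, [0, 0, 0], [0, -6.5, 0]], [0.2, [0, 0, 0], [0, -6.5, 0]], [0.2, [0, 0, 0], [0, -6.5, 0]], [0.2, [0, 0, 0], [0, -6.5, 0]], [0.2, [0, 0, 0], [0, -6.5, 0]], [0.2, [0, 0, 0], [0, -6.5, 0]], [0.2, [0, 0, 0], [0, -6.5, 0]], [0.2, [0, 0, 0], [0, -6.5, 0]], [0.2, [0, 0, 0], [0, -6.5, 0]], [0.2, [0, 0, 0], [0, -6.5, 0]]]'

```text
clock: 46.42
tcp_pos: [0.5712, 0.1599, 0.22]
orientation: [-1.495, 0.577, -0.572]
contact_force: [-0.3, -0.7, -0.5]
grip_width: 0.038
```

jog_arm --motion '[[0.2, [0, 0, 0], [0, -6.5, 0]], [0.2, [0, 0, 0], [0, -6.5, 0]], [0.2, [0, 0, 0], [0, -6.5, 0]], [0.2, [0, 0, 0], [0, -6.5, 0]], [0.2, [0, 0, 0], [0, -6.5, 0]], [0.2, [0, 0, 0], [0, -6.5, 0]], [0.2, [0, 0, 0], [0, -6.5, 0]], [0.2, [0, 0, 0], [0, -6.5, 0]], [0.2, [0, 0, 0], [0, -6.5, 0]], [0.2, [0, 0, 0], [0, -6.5, 0]]]'

```text
clock: 47.25
tcp_pos: [0.5713, 0.1599, 0.2201]
orientation: [-1.548, -0.311, 0.316]
contact_force: [0.4, -0.0, -0.9]
grip_width: 0.0377
```

jog_arm --motion '[[0.2, [0, 0, 0], [0, -6.5, 0]], [0.2, [0, 0, 0], [0, -6.5, 0]], [0.2, [0, 0, 0], [0, -6.5, 0]], [0.2, [0, 0, 0], [0, -6.5, 0]], [0.2, [0, 0, 0], [0, -6.5, 0]], [0.2, [0, 0, 0], [0, -6.5, 0]], [0.2, [0, 0, 0], [0, -6.5, 0]], [0.2, [0, 0, 0], [0, 0, 0]], [0.2, [0, 0, 0], [0, 0, 0]]]'

```text
clock: 48.0
tcp_pos: [0.5716, 0.1601, 0.2204]
orientation: [-1.366, -0.919, 0.922]
contact_force: [0.5, 0.1, -0.3]
grip_width: 0.0373
```

```bash
python3 - <<'E'
from fixm import *
tgt([.572,.16,.115],np.pi-.2805)
E
```

```text
clock 48.00 tcp [0.5716 0.1601 0.2204] j [ 0.49  0.74 -1.3   1.73  0.75  1.28  1.77] F [ 0.5  0.1 -0.3] w 0.0373 zang 2.7560 ydown [-2.6e-03  1.0e-04 -1.0e+00]
shift mm [  0.2 105.4  -0.7] rows 3.0
turn y deg -6.02
```

jog_arm --motion '[[0.2, [0, 0, 0], [0, -6.2, 0]], [0.2, [0, 0, 0], [0, 0, 0]], [0.2, [0, 0.03, 0], [0, 0, 0]], [0.2, [0, 0.03, 0], [0, 0, 0]], [0.2, [0, 0.025, 0], [0, 0, 0]], [0.2, [0, 0.02, 0], [0, 0, 0]], [0.2, [0, 0, 0], [0, 0, 0]], [0.2, [0, 0, 0], [0, 0, 0]], [0.2, [0, 0, 0], [0, 0, 0]]]'

```text
clock: 48.75
tcp_pos: [0.5727, 0.161, 0.1181]
orientation: [-1.327, -1.004, 1.002]
contact_force: [0.8, -0.4, -0.4]
grip_width: 0.0379
```

```bash
python3 - <<'E'
from fixm import *
tgt([.572,.16,.115],np.pi-.2805)
f=grab("wrist"); save(f,"w30.png",(200,120,360,400),2)
tgt()
plate(f,(281,280),50,4,.118-.013,60)
E
```

```text
clock 48.75 tcp [0.5727 0.161  0.1181] j [ 0.44  0.85 -1.21  1.81  0.89  1.15  1.78] F [ 0.8 -0.4 -0.4] w 0.0379 zang 2.8652 ydown [ 1.2e-03  9.0e-04 -1.0e+00]
shift mm [-1.2  3.1  0.4] rows 1.0
turn y deg 0.23
clock 48.80 tcp [0.573  0.1611 0.1185] j [ 0.44  0.85 -1.21  1.81  0.89  1.15  1.78] F [ 0.3  1.2 -0.4] w 0.0374 zang 2.8656 ydown [ 0.0021  0.001  -1.    ]
n 4 px [282.5 278.7] pos [0.5714 0.1596 0.105 ] yaw 2.900 rowlen 0.0354
```

View pics/w30.png

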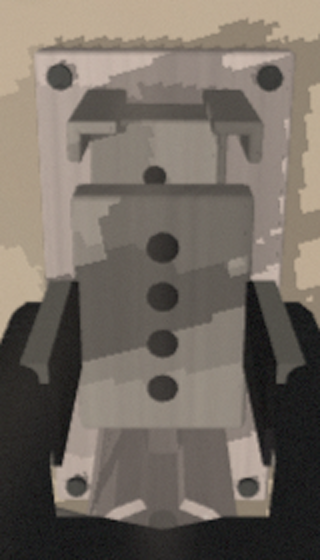

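jog_arm --motion '[[0.2, [-0.001, 0.012, 0.0006], [0, 0.2, 0]], [0.2, [0, 0.012, 0], [0, 0, 0]], [0.2, [0, 0.01, 0], [0, 0, 0]], [0.2, [0, 0.007, 0], [0, 0, 0]], [0.2, [0, 0, 0], [0, 0, 0]], [0.2, [0, 0, 0], [0, 0, 0]]]'

```text
clock: 49.3
tcp_pos: [0.5711, 0.1596, 0.0752]
orientation: [-1.327, -1.001, 1.003]
contact_force: [-0.2, 0.3, -0.1]
grip_width: 0.0376
```

```bash
python3 - <<'E'
from fixm import *
tgt([.572,.16,.0655],np.pi-.2805)
f=grab("wrist"); save(f,"w31.png",(200,120,360,400),2)
E
```

```text
clock 49.30 tcp [0.5711 0.1596 0.0752] j [ 0.41  0.9  -1.16  1.83  0.94  1.09  1.75] F [-0.2  0.3 -0.1] w 0.0376 zang 2.8637 ydown [-1.2e-03 -1.0e-04 -1.0e+00]
shift mm [ 0.7  9.7 -0.8] rows 1.0
turn y deg 0.15
```

View pics/w31.png

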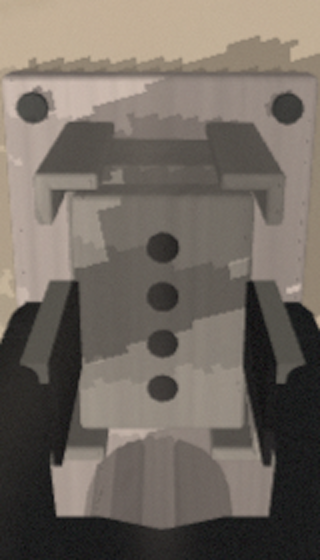

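jog_arm --motion '[[0.2, [0, 0.005, 0], [0, 0, 0]], [0.2, [0, 0.003, 0], [0, 0, 0]], [0.2, [0, 0.002, 0], [0, 0, 0]], [0.2, [0, 0, 0], [0, 0, 0]], [0.2, [0, 0, 0], [0, 0, 0]]]'

```text
clock: 49.77
tcp_pos: [0.5714, 0.1595, 0.0658]
orientation: [-1.328, -1.002, 1.002]
contact_force: [0.8, 0.6, -1.1]
grip_width: 0.0378
```

jog_arm --motion '[[0.2, [0, 0.001, 0], [0, 0, 0]], [0.2, [0, 0, 0], [0, 0, 0]], [0.2, [0, 0, 0], [0, 0, 0]]]'

```text
clock: 50.02
tcp_pos: [0.5716, 0.1597, 0.0653]
orientation: [-1.328, -1.002, 1.002]
contact_force: [-2.4, -1.7, 4.2]
grip_width: 0.0374
```

jog_arm --motion '[[0.65, [0, 0, 0], [0, 0, 0]], [0.65, [0, 0, 0], [0, 0, 0]], [0.65, [0, 0, 0], [0, 0, 0]], [0.65, [0, 0, 0], [0, 0, 0]], [0.65, [0, -0.015, 0], [0, 0, 0]], [0.65, [0, -0.025, 0], [0, 0, 0]], [0.65, [0, -0.01, 0], [0, 0, 0]], [0.65, [0, 0, 0], [0, 0, 0]], [0.65, [0, 0, 0], [0, 0, 0]]]'

```text
clock: 50.77
tcp_pos: [0.5718, 0.1595, 0.1155]
orientation: [-1.329, -1.003, 1.001]
contact_force: [0.3, -0.0, -0.9]
grip_width: 0.0554
```

```bash
python3 - <<'E'
from fixm import *
tgt([.572,.16,.071],np.pi-.2805)
f=grab("wrist"); save(f,"w32.png",(200,120,360,400),2)
plate(f,(281,240),50,4,.052,60)
E
```

```text
clock 50.77 tcp [0.5718 0.1595 0.1155] j [ 0.44  0.86 -1.21  1.81  0.89  1.14  1.78] F [ 0.3 -0.  -0.9] w 0.0554 zang 2.8633 ydown [ 0.0016  0.     -1.    ]
shift mm [ 0.5 44.5  0. ] rows 2.0
turn y deg 0.13
n 4 px [283.7 237.5] pos [0.5696 0.1585 0.052 ] yaw 2.911 rowlen 0.0358
```

View pics/w32.png

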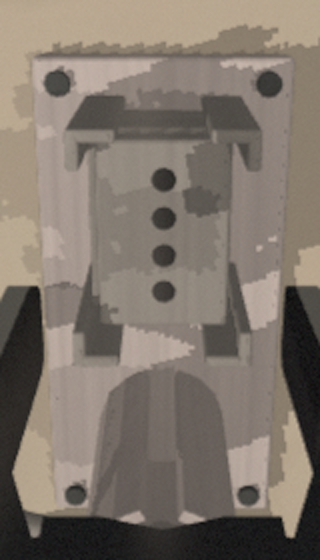

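jog_arm --motion '[[0, [0, 0, 0], [0, 0, 0]], [0, [0, 0, 0], [0, 0, 0]], [0, [0, 0, 0], [0, 0, 0]], [0, [0, 0, 0], [0, 0, 0]], [0, [0, 0.015, 0], [0, 0, 0]], [0, [0, 0.015, 0], [0, 0, 0]], [0, [0, 0.01, 0], [0, 0, 0]], [0, [0, 0.003, 0], [0, 0, 0]], [0, [0, 0, 0], [0, 0, 0]], [0, [0, 0, 0], [0, 0, 0]]]' --force 30

```text
clock: 51.65
tcp_pos: [0.5707, 0.159, 0.0712]
orientation: [-1.328, -1.0, 1.004]
contact_force: [-2.7, -2.6, 7.7]
grip_width: 0.0004
```

jog_arm --motion '[[0, [0, 0.002, 0], [0, 0, 0]], [0, [0, 0.001, 0], [0, 0, 0]], [0, [0, 0, 0], [0, 0, 0]]]'

```text
clock: 51.9
tcp_pos: [0.5708, 0.1591, 0.071]
orientation: [-1.331, -1.0, 1.005]
contact_force: [-10.9, -8.8, 30.2]
grip_width: 0.0001
```

jog_arm --motion '[[0, [0, -0.01, 0], [0, 0, 0]], [0, [0, -0.025, 0], [0, 0, 0]], [0, [0, -0.035, 0], [0, 0, 0]], [0, [0, -0.035, 0], [0, 0, 0]], [0, [0, -0.035, 0], [0, 0, 0]], [0.5, [0, -0.035, 0], [0, 0, 0]], [0.5, [0, -0.01, 0], [0, 0, 0]], [0.5, [0, 0, 0], [0, 6.5, 0]], [0.5, [0, 0, 0], [0, 6.5, 0]], [0.5, [0, 0, 0], [0, 6.5, 0]]]'

```text
clock: 52.73
tcp_pos: [0.5714, 0.1592, 0.2528]
orientation: [-1.442, -0.738, 0.739]
contact_force: [-0.1, 0.2, 0.1]
grip_width: 0.0429
```

jog_arm --motion '[[0.5, [0, 0, 0], [0, 6.5, 0]], [0.5, [0, 0, 0], [0, 6.5, 0]], [0.5, [0, 0, 0], [0, 6.5, 0]], [0.5, [0, 0, 0], [0, 6.5, 0]], [0.5, [0, 0, 0], [0, 6.5, 0]], [0.5, [0, 0, 0], [0, 6.5, 0]], [0.5, [0, 0, 0], [0, 6.5, 0]], [0.5, [0, 0, 0], [0, 6.5, 0]], [0.5, [0, 0, 0], [0, 6.5, 0]], [0.5, [0, 0, 0], [0, 6.5, 0]]]'

```text
clock: 53.57
tcp_pos: [0.5712, 0.1592, 0.2525]
orientation: [-1.566, 0.148, -0.146]
contact_force: [-0.4, 0.4, -0.5]
grip_width: 0.0426
```

jog_arm --motion '[[0.5, [0, 0, 0], [0, 6.5, 0]], [0.5, [0, 0, 0], [0, 6.5, 0]], [0.5, [0, 0, 0], [0, 6.5, 0]], [0.5, [0, 0, 0], [0, 4, 0]], [0.5, [0, 0, 0], [0, 0, 0]], [0.5, [0, 0, 0], [0, 0, 0]]]'

```text
clock: 54.07
tcp_pos: [0.5712, 0.1594, 0.253]
orientation: [-1.522, 0.463, -0.462]
contact_force: [0.2, -0.5, 0.6]
grip_width: 0.0425
```

```bash
python3 - <<'E'
from fixm import *
tgt([.5985,.2515,.25],-.2825+1.26)
f=grab("wrist"); save(f,"w33.png")
E
```

```text
clock 54.07 tcp [0.5712 0.1594 0.253 ] j [ 0.3   0.49 -0.92  1.71  0.42  1.15  0.25] F [ 0.2 -0.5  0.6] w 0.0425 zang 0.9810 ydown [-9.e-04 -7.e-04 -1.e+00]
shift mm [-28.6   2.9  91.7] rows 3.0
turn y deg 0.20
```

View pics/w33.png

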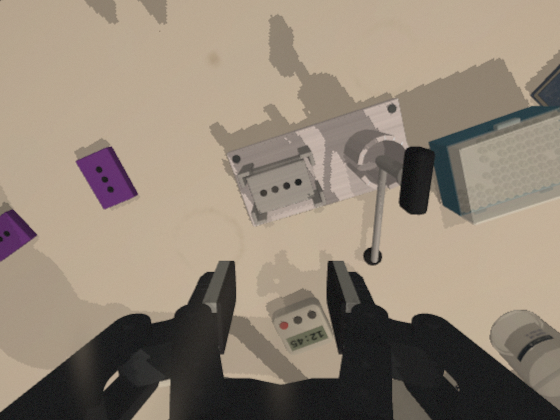

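jog_arm --motion '[[0.5, [-0.0095, 0, 0.0306], [0, 0, 0]], [0.5, [-0.0095, 0, 0.0306], [0, 0, 0]], [0.5, [-0.0096, 0, 0.0305], [0, 0, 0]], [0.5, [0, 0, 0], [0, 0, 0]], [0.5, [0, 0, 0], [0, 0, 0]], [0.5, [0, 0, 0], [0, 0, 0]]]'

```text
clock: 54.62
tcp_pos: [0.5988, 0.2512, 0.2531]
orientation: [-1.522, 0.463, -0.462]
contact_force: [-0.2, -0.4, -0.2]
grip_width: 0.0426
```

```bash
python3 - <<'E'
from fixm import *
f=grab("wrist"); save(f,"w34.png")
tgt([.5985,.2515,.162],-.2825+1.26)
g=f["image"].max(2); m=(g<45).astype(np.uint8); m[275:]=0
for c,s in blobs(f,m,200): print(c.round(1),s); 
n,l,s,c=cv2.connectedComponentsWithStats(m)
i=max((i for i in range(1,n) if s[i,1]+s[i,3]<274), key=lambda i:s[i,4])
rr=cv2.minAreaRect(cv2.findNonZero((l==i).astype(np.uint8))); print(rr); b=cv2.boxPoints(rr)
B=np.array([onz(f,*q,.165)[:2] for q in b]); print(B.round(4), B.mean(0).round(4), np.linalg.norm(B[0]-B[1]),np.linalg.norm(B[1]-B[2]))
for k in(0,1):
    d=B[k+1]-B[k]; print("edge ang",np.arctan2(d[1],d[0]))
E
```

```text
clock 54.67 tcp [0.599  0.2503 0.2532] j [ 0.11  0.58 -0.88  1.57  0.47  1.22  0.12] F [ 0.5 -0.9 -0.4] w 0.0429 zang 0.9784 ydown [-7.0e-04 -1.2e-03 -1.0e+00]
shift mm [-1.1 91.2  0.8] rows 3.0
turn y deg 0.05
((289.4000244140625, 209.1999969482422), (45.39671325683594, 5.457528114318848), 82.87498474121094)
[[0.5775 0.2675]
 [0.5791 0.2707]
 [0.6072 0.2567]
 [0.6056 0.2534]] [0.5924 0.2621] 0.003529300126401808 0.03140942244201392
edge ang 1.1088533443632989
edge ang -0.4612214645806639
```

View pics/w34.png

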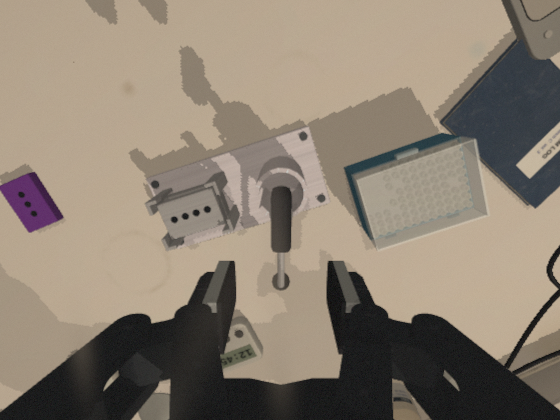

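jog_arm --motion '[[0.5, [-0.001, 0.03, 0], [0, 0, 0]], [0.5, [0, 0.03, 0], [0, 0, 0]], [0.5, [0, 0.02, 0], [0, 0, 0]], [0.5, [0, 0.01, 0], [0, 0, 0]], [0.5, [0, 0, 0], [0, 0, 0]], [0.5, [0, 0, 0], [0, 0, 0]]]'

```text
clock: 55.17
tcp_pos: [0.5984, 0.2515, 0.1643]
orientation: [-1.52, 0.464, -0.465]
contact_force: [1.1, 0.8, -0.6]
grip_width: 0.0428
```

jog_arm --motion '[[0, [0, 0, 0], [0, 0, 0]], [0, [0, 0, 0], [0, 0, 0]], [0, [0, 0, 0], [0, 0, 0]], [0, [0, 0, 0], [0, 0, 0]], [0, [0, 0, 0], [0, 0, 0]], [0, [0, 0, 0], [0, 0, 0]]]' --force 70

```text
clock: 55.67
tcp_pos: [0.5984, 0.2521, 0.1656]
orientation: [-1.52, 0.463, -0.465]
contact_force: [-1.2, -1.9, 4.7]
grip_width: 0.0126
```

jog_arm --motion '[[0, [0, -0.005, 0], [0, 0, 0]], [0, [0, -0.005, 0], [0, 0, 0]], [0, [0, -0.005, 0], [0, 0, 0]], [0, [0, 0, 0], [0, 0, 0]], [0, [0, 0, 0], [0, 0, 0]]]'

```text
clock: 56.08
tcp_pos: [0.5983, 0.2518, 0.1789]
orientation: [-1.521, 0.464, -0.465]
contact_force: [2.0, 0.0, -7.0]
grip_width: 0.0125
```

```bash
python3 - <<'E'
from fixm import *
tgt()
f=grab("scene"); save(f,"s35.png",(150,200,270,290),6)
E
```

```text
clock 56.08 tcp [0.5983 0.2518 0.1789] j [ 0.08  0.65 -0.85  1.64  0.54  1.09  0.06] F [ 2.  0. -7.] w 0.0125 zang 0.9782 ydown [ 5.e-04 -3.e-04 -1.e+00]
```

View pics/s35.png

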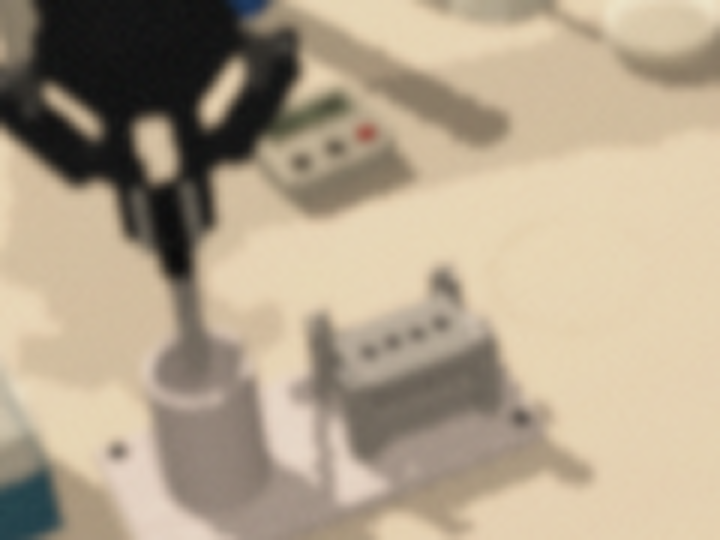

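jog_arm --motion '[[0, [0, 0, 0], [0, 5, 0]], [0, [0, 0, 0], [0, 6, 0]], [0, [0, 0, 0], [0, 6, 0]], [0, [0, 0, 0], [0, 6, 0]], [0, [0, 0, 0], [0, 6, 0]], [0, [0, 0, 0], [0, 6, 0]], [0, [0, 0, 0], [0, 0, 0]]]'

```text
clock: 56.72
tcp_pos: [0.5984, 0.2517, 0.1786]
orientation: [-1.36, 0.936, -0.938]
contact_force: [3.8, -0.3, -7.6]
grip_width: 0.0119
```

jog_arm --motion '[[0, [0, 0, 0], [0, 6, 0]], [0, [0, 0, 0], [0, 6, 0]], [0, [0, 0, 0], [0, 6, 0]], [0, [0, 0, 0], [0, 6, 0]], [0, [0, 0, 0], [0, 6, 0]], [0, [0, 0, 0], [0, 6, 0]], [0, [0, 0, 0], [0, 1.3, 0]], [0, [0, 0, 0], [0, 0, 0]], [0, [0, 0, 0], [0, 0, 0]]]'

```text
clock: 57.47
tcp_pos: [0.5984, 0.2516, 0.1786]
orientation: [-1.064, 1.411, -1.413]
contact_force: [5.3, -1.5, -8.5]
grip_width: 0.0119
```

```bash
python3 - <<'E'
from fixm import *
tgt(None,-.2805)
f=grab("scene"); save(f,"s36.png",(150,200,270,290),6)
f=grab("top"); save(f,"t36.png",(132,165,227,250),7)
f=grab("wrist"); save(f,"w36.png")
E
```

```text
clock 57.47 tcp [0.5984 0.2516 0.1786] j [-0.09  0.57 -0.57  1.66  0.35  1.02 -1.05] F [ 5.3 -1.5 -8.5] w 0.0119 zang -0.2794 ydown [ 5.e-04 -7.e-04 -1.e+00]
turn y deg 0.06
```

View pics/s36.png

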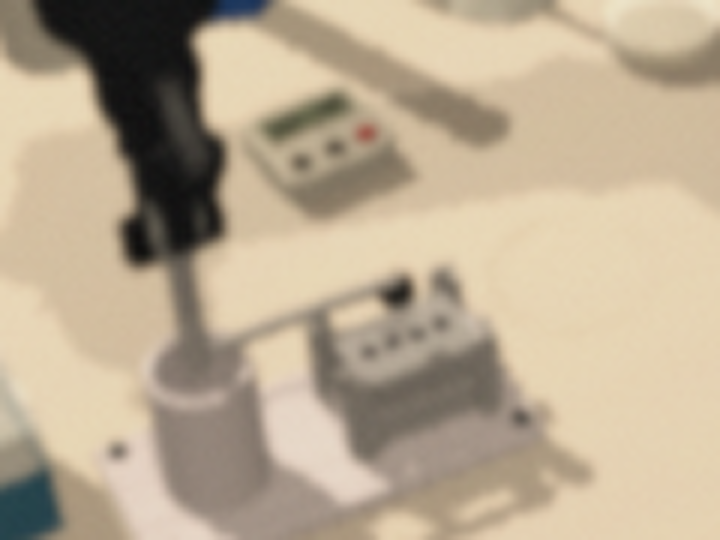

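View pics/w36.png

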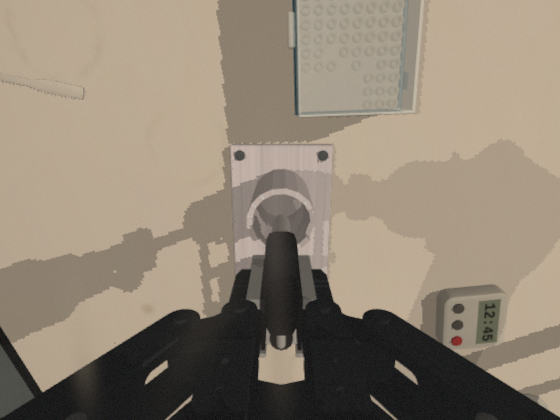

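jog_arm --motion '[[0, [0, 0.005, 0], [0, 0, 0]], [0, [0, 0.006, 0], [0, 0, 0]], [0, [0, 0.006, 0], [0, 0, 0]], [0, [0, 0.005, 0], [0, 0, 0]], [0, [0, 0.003, 0], [0, 0, 0]], [0, [0, 0, 0], [0, 0, 0]], [0, [0, 0, 0], [0, 0, 0]]]'

```text
clock: 58.2
tcp_pos: [0.5984, 0.2517, 0.153]
orientation: [-1.063, 1.414, -1.414]
contact_force: [4.7, -3.1, -6.5]
grip_width: 0.012
```

jog_arm --motion '[[0, [0, 0.002, 0], [0, 0, 0]], [0, [0, 0.002, 0], [0, 0, 0]], [0, [0, 0, 0], [0, 0, 0]], [0, [0, 0, 0], [0, 0, 0]]]'

```text
clock: 58.53
tcp_pos: [0.5985, 0.2521, 0.15]
orientation: [-1.062, 1.413, -1.414]
contact_force: [4.1, -2.6, -3.3]
grip_width: 0.0125
```

jog_arm --motion '[[0, [0, 0.001, 0], [0, 0, 0]], [0, [0, 0, 0], [0, 0, 0]]]'

```text
clock: 58.7
tcp_pos: [0.5986, 0.2525, 0.1495]
orientation: [-1.061, 1.413, -1.414]
contact_force: [3.9, -3.6, 0.7]
grip_width: 0.0122
```

jog_arm --motion '[[0.5, [0, 0, 0], [0, 0, 0]], [0.5, [0, 0, 0], [0, 0, 0]], [0.5, [0, 0, 0], [0, 0, 0]], [0.5, [0, 0, 0], [0, 0, 0]], [0.5, [0, -0.01, 0], [0, 0, 0]], [0.5, [0, -0.025, 0], [0, 0, 0]], [0.5, [0, -0.035, 0], [0, 0, 0]], [0.5, [0, -0.035, 0], [0, 0, 0]], [0.5, [0, 0, 0], [0, 0, 0]]]'

```text
clock: 59.45
tcp_pos: [0.6006, 0.255, 0.2625]
orientation: [-1.049, 1.41, -1.413]
contact_force: [1.2, 1.7, 1.3]
grip_width: 0.043
```

jog_arm --motion '[[0.5, [0.035, 0, 0], [0, 0, 0]], [0.5, [0.035, 0, 0], [0, 0, 0]], [0.5, [0.035, 0, 0], [0, 0, 0]], [0.5, [0.035, 0, 0], [0, 0, 0]], [0.5, [0.035, 0, 0], [0, 0, 0]], [0.5, [0, 0, 0], [0, 0, 0]], [0.5, [0, 0, 0], [0, 0, 0]]]'

```text
clock: 60.03
tcp_pos: [0.549, 0.0819, 0.2544]
orientation: [-1.059, 1.417, -1.419]
contact_force: [-0.1, 0.6, -0.0]
grip_width: 0.043
```

```bash
python3 - <<'E'
from fixm import *
tgt()
f=grab("scene"); save(f,"s37.png",(150,200,270,290),6)
f=grab("wrist"); save(f,"w37.png")
t=grab("top"); save(t,"t37.png")
E
```

```text
clock 60.03 tcp [0.549  0.0819 0.2544] j [ 0.22  0.33 -0.59  1.81  0.21  1.06 -0.74] F [-0.1  0.6 -0. ] w 0.0430 zang -0.2874 ydown [ 6.e-04 -1.e-03 -1.e+00]
```

View pics/s37.png

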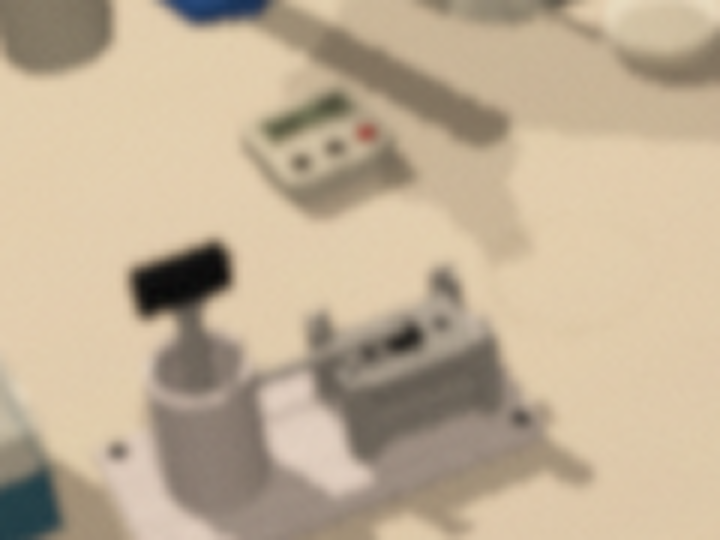

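View pics/w37.png

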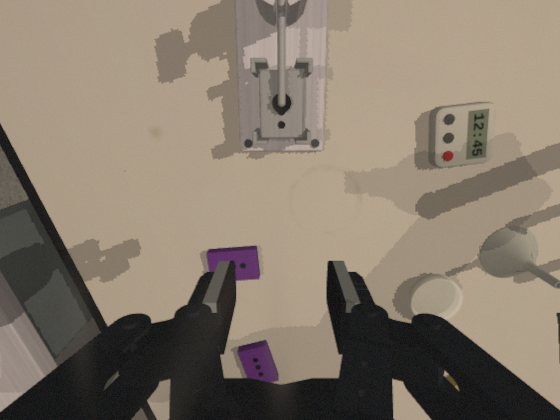

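View pics/t37.png

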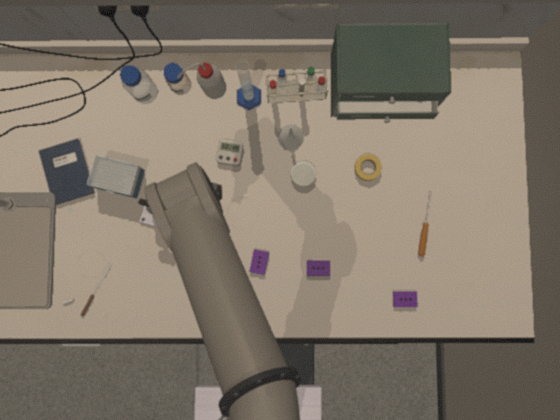

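The arm is in line with the slot and its foot, at (282,102) in the wrist view, rests on the four-dimple plate. The stack sits between the guides, and the timer, dish and tape roll look unmoved.

```bash
python3 - <<'E'
from fixm import *
f=grab("wrist"); print("foot",onz(f,282,102,.058).round(4),depth(f,268,85).round(4),depth(f,297,125).round(4)); tgt()
print(r.hand_in())
E
```

```text
foot [0.5723 0.1621 0.058 ] [0.5641 0.1798 0.053 ] [0.5802 0.1384 0.0512]
clock 60.23 tcp [0.5493 0.0861 0.2542] j [ 0.21  0.34 -0.59  1.81  0.21  1.06 -0.74] F [ 1.3 -0.4 -0.3] w 0.0428 zang -0.2807 ydown [ 6.0e-04  1.1e-03 -1.0e+00]
the job is handed in; nothing more can be done
None
```

I finished the job and handed it in at about 60 s; the hand-in reports no verdict.

**What I did:** I pulled up the pin, swung its arm about 1.25 rad and left it resting in the notch. I then stacked the plates with one, three and four dimples; the two-dimple plate was not on the bench. After laying and letting go of each plate, I pressed it with the closed fingertips at about 30 N. Last, I lifted the arm out of the notch, turned it back over the stack and let its foot down on the top plate.

**Last checks:**
- **Stack:** the top plate's surface measured 51–53 mm above the bench, against 52 mm expected, and the plates sit between the guides.
- **Foot:** it is over the stack within about 2 mm. The pull on the gripper fell to zero as the foot came down, so it should be pressing. I did not measure the foot's force directly.
- **Other things:** the timer, dish and tape roll look unmoved, and the gripper is open and clear of everything.

**Disagreements:**
- The fixture position from the top and wrist cameras differed by about 2 mm, so I used a mean and the guide edges.
- The wrist-camera yaw of the two upper plates read about 0.05 rad off while the arm was still settling. The image showed them square in the guides.
- Two attempts to confirm plate positions with the top camera failed because the robot arm or gripper blocked its view. For plate 4, a check across the wrist and top views put the height 8 mm too high. For those heights I relied on the wrist depth readings and the dimple spacing.

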